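# Set the outrigger foot of a filling machine down on its levelling plate

## Robot

A 6-joint arm with a two-finger parallel gripper is mounted at the origin on the work surface. World frame = base frame: x ahead of the robot, y to its left, z up, the work surface at z = 0. Lengths are in mm, angles in degrees, forces in N, time in s.
With the tool pointing down it reaches from about 300 to 850 mm from the base axis. Payload 4.2 kg.
Tool frame: the origin (TCP) lies on the centre line of the jaws, within the pads' length; the fingertips stand 14 mm ahead of it and the grasp point (between the pads) lies 5 mm behind it; x points along the fingers, y is the direction in which the jaws open and shut, and the axes are right-handed (so a half turn about x gives the same grasp; the last joint's range is limited). The gripper opens to 91 mm and grips with 3 to 60 N. Pads are 32 mm wide; open, the fingers measure 118 mm over their backs; the gripper's body (76 mm by 178 mm) begins 60 mm behind the grasp point.
Start: joints at [-76.261, 18.312, 89.639, -0, 72.044, -1.146], TCP at [147.712, -555.718, 227.976] pointing down, gripper open.
Joint ranges: [-177.97, 177.97], [-48.28, 115.42], [12.27, 149.76], [-77.06, 257.06], [2.81, 150.46], [-146.56, 146.56]. Speed limits (degrees/s): [147.25, 147.25, 180, 180, 180, 180].

## Interface

Orientations are given as [roll, pitch, yaw] about the fixed x, y, z axes, in that order (R = Rz(yaw) Ry(pitch) Rx(roll)).
In Python, from workcell import readout, optics, env gives the robot as it stands.
- The arm moves only by the shell command python3 -m creep 'ROWS' [OPENING] [FORCE]. ROWS is JSON, a list of rows, each an object with "translation": the shift along the world's x, y, z in cm, a list of three; "delta_rot": the turn, a rotation vector about the world's x, y, z in rad, a list of three. In form: [{"translation": [dx, dy, dz], "delta_rot": [rx, ry, rz]}, ...]. A call has 1 to 5 rows; each row shifts and turns the commanded pose from where the row before left it; what a row does not reach is not made up. A row lasts 1/12 s, in which the tool goes at most 41.7 mm and 7.16 degrees, less where a joint would pass 70% of its speed; a pose out of reach is approached as far as the arm can. A call with a gripper value outside its range is refused whole. OPENING is the gripper's target within -1 to 1 (fully open at 1, half-way at 0, shut at -1), set as the call begins (- or left out, the last holds). The fingers move at their own pace and stop on an object; FORCE is the grip in N (left out, the last holds). Time passes only in rows, so rows that do not move let the fingers close. It gives the time, the measured TCP pose, the force and the opening at its end, in the units of the state.
- readout.state(): the state, without advancing time (a new reading comes with each control period).
- optics.grab_frame(name): name is "scene" or "top"; returns (picture, depth): 400x640x3 uint8, red, green, blue; 400x640 float32, mm along the optical axis (not along the pixel's ray), 0 where there is no reading.
- optics.camera_params(name): a dict with "mtx" (3x3 intrinsics, pixels), "R" (3x3) and "t" (3): a world point X has camera coordinates R X + t. Camera axes: x right, y down, z forward; pixel columns grow to the right and rows downward; lengths in mm; the calibration is good to about 2 mm. A picture is of the moment at which its call begins. camera_params takes no time and is no camera call.
- env.job_done(): hands the job in, once; it reports no verdict.
The state is a dict: "time_s": time; "qpos": joint angles; "qvel": joint speeds; "effort": joint torques, N m; "ee_pos": TCP position; "ee_rot": TCP orientation; "force": force on the tool from outside, world axes, zero at the start; "torque": the same for the moment, N m; "gripper_width": finger opening in mm.
Only numpy, scipy, OpenCV 4.12 (cv2) and the standard library are available. Lean on these libraries where they do the work, as an engineer would, in place of code of your own. Each camera call takes 0.05 s, during which the arm holds its last target.

## Task

Move the steel levelling plate in under the raised foot of the filling machine's outrigger so that it lies flat on the table, centred under the foot. Then screw the foot down with its orange knob (clockwise seen from above) until it just bears on the plate: light, definite contact, not jacked hard against it. Let go of everything and leave the bowl, the jar and the spare nozzle where they are.

Things in the scene. Friction and masses are not known exactly. Their poses are not given: they have to be found in the camera images.
- knob (a point): Orange round knob, 40 mm across, 32 mm high, white pointer line on top, above the tip of the machine's aluminium outrigger. The point lies on the vertical screw axis, 14 mm below the knob's top. It turns and sinks with the screw: clockwise from above lowers it 2.5 mm per rad. Its underside starts 14 to 17 mm above the outrigger's flat top (boss 42 mm across, arm 36 mm wide).
- sole (a point): Centre of the underside of the foot's round grey sole, 44 mm across, 80 mm below the knob's point, turning with it. It starts 4 to 11 mm above the plate's height: 1.6 to 4.4 rad of turning. The free screw drags about 0.03 N m; in contact the load grows by about 2.3 N and the torque by about 0.03 N m per 0.1 rad. Aim at 3 to 15 N, never 30 N. The screw stays where it is left.
- machine: Filling machine, cream housing, clear hopper, fixed. Origin on the screw axis of the foot, within 3 mm of table level; z up, y points along the outrigger from the foot to the housing, which begins 165 mm away, is 140 mm high there and spans -170 to +230 mm in x. Towards -y the space round the foot is free. The outrigger's underside is 40 mm, its top 62 mm above the origin.
- plate_grip (a point): Yellow upright grip of the loose levelling plate, 12 mm thick (its x), 36 mm long (its y), its top 50 mm above the table; the point is on its middle, 34 mm above the table (16 mm below its top). Steel strip 12 mm wide and 8 mm thick runs from the grip's foot along +y to the plate. z is up.
- plate_top (a point): Centre of the top face of the loose steel levelling plate, 66 mm square, 8 mm thick, lying flat on the table; mass about 0.3 kg. It lies 100 mm from the grip along +y. A dark disc marks the centre, where the foot must stand.
- bowl: White bowl, 100 mm across and 45 mm high, origin under its centre. Leave alone.
- jar: Amber jar with white cap, 56 mm across and 85 mm high, origin under its centre. Leave alone.
- nozzle: Spare steel nozzle, 44 mm across the foot and 50 mm high, origin under its centre. Leave alone.
Mind the look-alikes: they are no part of the job. Of the things that look like the part that bears plate_grip, the middle-sized one is meant.

How it is judged:
By the outcome, as a careful person would: the job done as asked, in the order asked, and still so for the second after the job is handed in, with the robot touching nothing.
It also fails if it takes over 72 s, if anything falls off the work surface, if the arm or the gripper's body presses on something with over 40 N, if the wrist force passes 120 N, or if a joint passes its speed limit or range.

## Working session

There is one attempt and no reset: what is moved stays moved. The work goes in short steps, Python scripts to look and compute and a shell command to move; the robot and the scene stay as the last step left them, time stands still between calls to the robot, and variables do not carry over. Pictures are saved under pics/ and viewed, and the job is handed in when it is done.

```bash
mkdir -p pics; ls; python3 - <<'E'
from workcell import readout, optics
import cv2,numpy as np
print(readout.state())
for n in("scene","top"):
    p,d=optics.grab_frame(n); cv2.imwrite(f"pics/{n}0.png",p[:,:,::-1]); np.savez(f"pics/{n}0.npz",p=p,d=d)
    print(optics.camera_params(n))
E
```

```text
pics
{'time_s': 0.0, 'qpos': array([-7.62608843e+01,  1.83509044e+01,  8.97056742e+01, -3.08161750e-05,
        7.20445321e+01, -1.14784871e+00]), 'qvel': array([-0.01080199, -0.02468892,  0.07037299, -0.08168829,  0.03340895,
        0.03917086]), 'effort': array([ 5.06013093e-04, -4.12464666e+01, -2.31971669e+01,  7.27018621e-02,
        4.57381003e-02, -1.47518658e-04]), 'ee_pos': array([ 147.59263414, -555.23790613,  227.13261221]), 'ee_rot': array([-91.13124629,  89.89888936, 103.75572766]), 'force': array([-0.30900274, -0.09074255, -0.58169122]), 'torque': array([ 0.04591926, -0.03295304, -0.039258  ]), 'gripper_width': 91.37110078134937}
{'mtx': array([[519.97815745,   0.        , 318.22155844],
       [  0.        , 519.97815745, 197.91703178],
       [  0.        ,   0.        ,   1.        ]]), 'R': array([[ 0.89850511,  0.43857616, -0.01842598],
       [ 0.24418696, -0.53426303, -0.809281  ],
       [-0.36477567,  0.72264373, -0.58713265]]), 't': array([-382.55195373,  -99.90633157, 1342.81899689])}
{'mtx': array([[504.79960614,   0.        , 323.00110539],
       [  0.        , 504.79960614, 197.70908703],
       [  0.        ,   0.        ,   1.        ]]), 'R': array([[-0.01854749, -0.99979526,  0.00808895],
       [-0.99921589,  0.01825248, -0.03513484],
       [ 0.03498   , -0.00873427, -0.99934984]]), 't': array([ -89.25894666,  464.87471581, 1157.58110266])}
```

View pics/scene0.png

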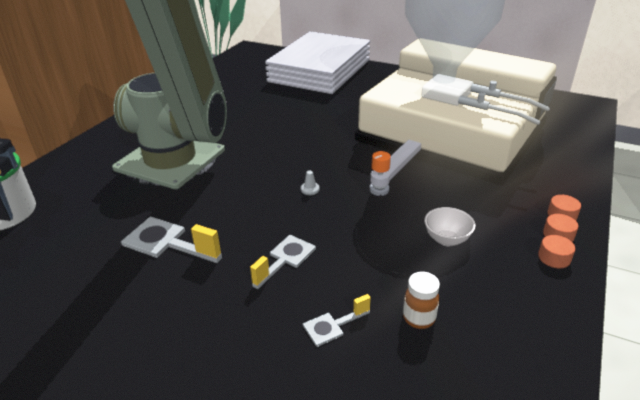

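View pics/top0.png

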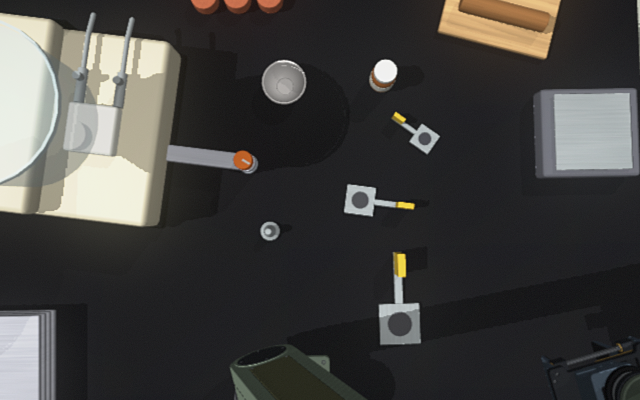

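The scene view shows three plates with yellow grips. In the top view the middle-sized one has its plate at about (360,200) and its grip at (405,206). The knob is at (245,160), the bowl at (284,82), the jar at (384,75) and the nozzle at (270,231). Next I'll measure.

```bash
cat > h.py <<'E'
import numpy as np,cv2
from workcell import optics,readout
def cloud(n,d):
    c=optics.camera_params(n);K=c["mtx"];v,u=np.mgrid[0:400,0:640]
    P=np.stack([(u-K[0,2])/K[0,0]*d,(v-K[1,2])/K[1,1]*d,d],-1)
    return (P-c["t"])@c["R"]
def ray(n,u,v,z):
    c=optics.camera_params(n);K=c["mtx"]
    r=c["R"].T@np.array([(u-K[0,2])/K[0,0],(v-K[1,2])/K[1,1],1]);o=-c["R"].T@c["t"]
    return o+r*(z-o[2])/r[2]
def proj(n,X):
    c=optics.camera_params(n);q=c["mtx"]@(c["R"]@np.array(X,float)+c["t"]);return q[:2]/q[2]
E
cat > m.py <<'E'
from h import *
import sys
for n in("top","scene"):
    f=np.load(f"pics/{n}0.npz");p,d=f["p"],f["d"];W=cloud(n,d);hsv=cv2.cvtColor(p,cv2.COLOR_RGB2HSV)
    for nm,lo,hi in(("yellow",(20,140,90),(32,255,255)),("orange",(3,150,90),(15,255,255)),("grey",(0,0,120),(180,40,255))):
        m=cv2.inRange(hsv,lo,hi)
        k,l,s,c=cv2.connectedComponentsWithStats(m)
        for i in range(1,k):
            if s[i,4]<25 or s[i,4]>4000: continue
            Q=W[(l==i)&(d>0)]
            if len(Q)<10: continue
            zz=np.percentile(Q[:,2],[5,50,95]); T=Q[Q[:,2]>zz[2]-4]
            r=cv2.minAreaRect(Q[:,:2].astype(np.float32))
            print(n,nm,c[i].round(1),s[i,4],"med",np.median(Q,0).round(0),"z",zz.round(0),"rect",np.round(r[0],1),np.round(r[1],1),round(r[2],1))
E
python3 m.py
```

```text
top yellow [398.6 117.5] 93 med [ 642. -273.   37.] z [ 6. 37. 42.] rect [ 645.8 -277.2] [30.5 18.3] 53.9
top yellow [404.9 205.1] 117 med [ 442. -280.   50.] z [ 2. 50. 53.] rect [ 441.9 -285.7] [44. 12.] 81.5
top yellow [400.  264.3] 262 med [ 312. -262.   69.] z [22. 69. 73.] rect [ 305.8 -267. ] [62.3 21.9] 7.7
top orange [203.   4.] 193 med [910. 169.  35.] z [17. 35. 39.] rect [914.2 174.9] [67.2 27.3] 76.7
top orange [235.3   4.2] 203 med [910.  96.  34.] z [ 3. 34. 38.] rect [913.   99.3] [62.9 26.2] 76.7
top orange [268.    4.1] 191 med [909.  22.  35.] z [ 8. 35. 39.] rect [912.1  23.7] [58.1 25.1] 75.7
top orange [379.5  82.5] 61 med [ 714. -227.   57.] z [49. 57. 62.] rect [ 719.4 -229. ] [48.  17.3] 61.1
top orange [242.5 159.4] 260 med [545.  73. 107.] z [ 99. 107. 110.] rect [547.9  80.9] [59.4 38.2] 67.4
top grey [638.4  14.4] 71 med [ 1159. -1340.  -747.] z [-757. -747.    4.] rect [ 1018.8 -1115.1] [118.3 623.8] 32.8
top grey [91.  52.8] 195 med [766. 376. 138.] z [135. 138. 158.] rect [765.1 377.7] [14.3 78. ] 84.2
top grey [150.6  58.8] 756 med [752. 255. 138.] z 
[... 2736 characters left out ...]
 16.] z [ 5. 16. 50.] rect [387.8  24.6] [47.  39.3] 6.2
scene grey [449.3 224.8] 1452 med [724.   9.  29.] z [ 6. 29. 45.] rect [722.3   4.2] [102.3 132.4] 4.7
scene grey [160.5 239.3] 1284 med [ 199. -271.   11.] z [ 4. 11. 14.] rect [ 231.3 -264.4] [209.1  93.2] 2.2
scene grey [289.9 252.5] 779 med [ 454. -195.    8.] z [ 4.  8. 10.] rect [ 450.7 -204.2] [120.2  75.8] 80.7
scene grey [423.4 284.8] 726 med [ 737. -243.   85.] z [70. 85. 87.] rect [ 728.9 -192. ] [ 57.1 142.3] 14.4
scene grey [419.3 315.7] 405 med [ 741. -261.   27.] z [13. 27. 41.] rect [ 741.  -252.2] [55.8 27.8] 16.5
scene grey [326.8 326.9] 865 med [ 604. -331.    6.] z [2. 6. 8.] rect [ 613.9 -307.9] [114.3  56.6] 53.9
```

```bash
python3 - <<'E'
import cv2
a=cv2.imread("pics/top0.png")
cv2.imwrite("pics/topz1.png",cv2.resize(a[130:250,220:430],None,fx=3.8,fy=3.8,interpolation=cv2.INTER_CUBIC))
a=cv2.imread("pics/scene0.png")
cv2.imwrite("pics/scz1.png",cv2.resize(a[130:300,240:440],None,fx=3.5,fy=3.5,interpolation=cv2.INTER_CUBIC))
E
```

```text
(no output)
```

View pics/topz1.png

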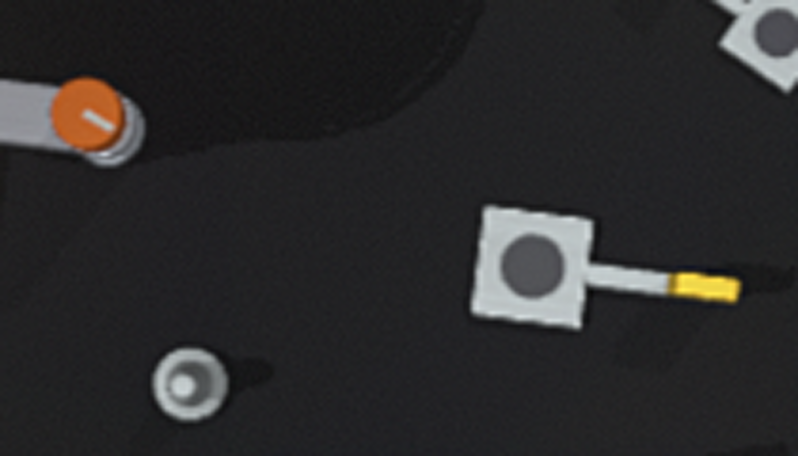

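View pics/scz1.png

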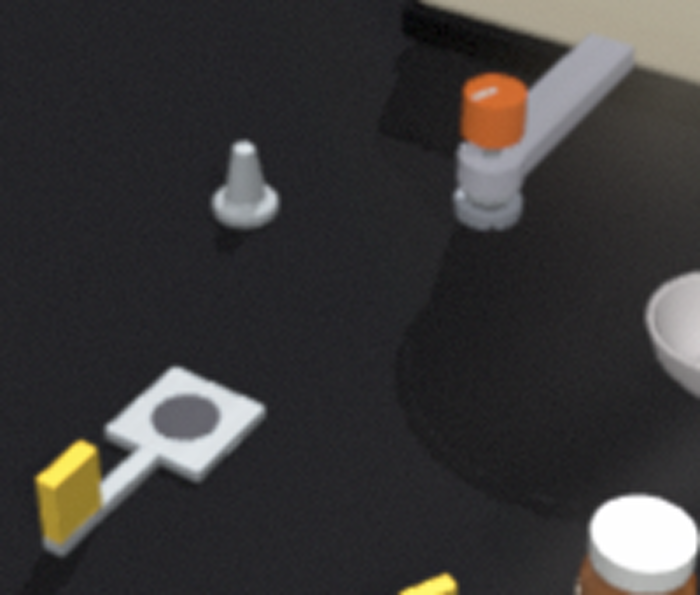

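```bash
cat > m2.py <<'E'
from h import *
def fit(px):
    # least squares triangulation, px: dict
    from scipy.optimize import least_squares
    r=least_squares(lambda X:np.concatenate([proj(n,X)-px[n] for n in px]),[480,-50,50])
    return r.x.round(1),r.fun.round(2)
print("knobtop",fit(dict(top=(242.9,160),scene=(381.1,155.4))))
print("disc",fit(dict(top=(360.3,200),scene=(293.4,249.1))))
print("disc z8",ray("top",360.3,200,8),ray("scene",293.4,249.1,8))
print("knob z110",ray("top",242.9,160,110),ray("scene",381.1,155.4,110))
print("nozzle axis? grip top scene/top")
print("sole px if axis at knob:",)
f=np.load("pics/top0.npz");W=cloud("top",f["d"]);p=f["p"];hsv=cv2.cvtColor(p,cv2.COLOR_RGB2HSV)
# yellow top face
m=(cv2.inRange(hsv,(20,140,90),(32,255,255))>0)&(W[...,2]>46)&(np.abs(W[...,1]+285)<40)&(np.abs(W[...,0]-440)<40)
print("griptop",W[m].mean(0),m.sum(),cv2.minAreaRect(W[m][:,:2].astype(np.float32)))
# outrigger direction
m=(np.abs(W[...,2]-60)<6)&(W[...,1]>100)&(W[...,1]<215)&(np.abs(W[...,0]-557)<40)
Q=W[m][:,:2];ys=np.arange(105,212,8);
a=[]
for y in ys:
    s=Q[abs(Q[:,1]-y)<4]
    if len(s)>5:a.append((y,s[:,0].min(),s[:,0].max()))
a=np.array(a);print(a.round(1));print("slopes",np.polyfit(a[:,0],a[:,1],1),np.polyfit(a[:,0],a[:,2],1))
# housing edge
m=(np.abs(W[...,2]-138)<6)&(W[...,1]>200)
print("housing front y by x:");
for x in range(420,760,40):
    s=W[m&(abs(W[...,0]-x)<5)]
    if len(s):print(x,s[:,1].min().round(1))
# plate edges
m=(W[...,2]>4)&(W[...,2]<13)&(abs(W[...,0]-451)<50)&(W[...,1]>-226)&(W[...,1]<-130)&(p.sum(-1)>140)
print(cv2.minAreaRect(W[m][:,:2].astype(np.float32)),W[m].mean(0))
E
python3 m2.py
```

```text
knobtop (array([543.9,  71.7, 107.6]), array([-0.28, -0.58, -0.66,  0.09]))
disc (array([ 458.2, -182.8,    9.1]), array([-0.49, -0.81, -0.82,  0.04]))
disc z8 [ 456.29731665 -183.9343499     8.        ] [ 458.99449688 -180.9310236     8.        ]
knob z110 [542.3581691   70.73879713 110.        ] [546.33119666  68.82069664 110.        ]
nozzle axis? grip top scene/top
sole px if axis at knob:
griptop [ 442.58297343 -282.58974453   50.53517881] 86 ((442.53045654296875, -282.3645935058594), (35.836307525634766, 11.729772567749023), 81.5738525390625)
[[105.  530.8 566.6]
 [113.  533.1 566.6]
 [121.  533.3 569.2]
 [129.  535.5 569.2]
 [137.  535.9 571.6]
 [145.  538.1 571.7]
 [153.  538.1 574.1]
 [161.  540.5 574.6]
 [169.  540.6 576.4]
 [177.  540.9 576.6]
 [185.  543.1 579.1]
 [193.  543.3 579.6]
 [201.  545.8 579.5]
 [209.  545.6 581.9]]
slopes [1.40232693e-01 5.16897166e+02] [1.49381353e-01 5.50585600e+02]
housing front y by x:
420 267.4
460 263.1
500 256.8
540 251.4
580 244.3
620 239.6
660 234.5
700 225.6
740 221.4
((456.8253173828125, -187.86264038085938), (76.57418060302734, 65.95181274414062), 81.27896881103516) [ 457.30744701 -184.56413104    8.65685625]
```

```bash
cat >> h.py <<'E'
from scipy.spatial.transform import Rotation as Ro
def st(pr=True):
    s=readout.state();R=Ro.from_euler("xyz",s["ee_rot"],degrees=True).as_matrix()
    yaw=np.degrees(np.arctan2(R[1,1],R[0,1]))
    if pr:print("t",round(s["time_s"],2),"pos",s["ee_pos"].round(1),"yawY",yaw.round(2),"toolx",R[:,0].round(3),"q",s["qpos"].round(1),"F",s["force"].round(1),"T",s["torque"].round(3),"w",round(s["gripper_width"],1))
    return s,R,yaw
E
python3 -c "
from h import *
st()"
```

```text
t 0.1 pos [ 147.6 -555.3  227.2] yawY -75.11 toolx [-0.     0.002 -1.   ] q [-76.3  18.3  89.7  -0.   72.   -1.1] F [ 0.2 -0.2 -0.4] T [ 0.032 -0.034 -0.02 ] w 91.0
```

```bash

python3 -m creep '[{"translation":[1.97,1.82,-0.85],"delta_rot":[0,0,0.078]},{"translation":[1.97,1.82,-0.85],"delta_rot":[0,0,0.078]},{"translation":[1.97,1.82,-0.85],"delta_rot":[0,0,0.078]},{"translation":[1.97,1.82,-0.85],"delta_rot":[0,0,0.078]},{"translation":[1.97,1.82,-0.85],"delta_rot":[0,0,0.078]}]'
python3 -m creep '[{"translation":[1.97,1.82,-0.85],"delta_rot":[0,0,0.078]},{"translation":[1.97,1.82,-0.85],"delta_rot":[0,0,0.078]},{"translation":[1.97,1.82,-0.85],"delta_rot":[0,0,0.078]},{"translation":[1.97,1.82,-0.85],"delta_rot":[0,0,0.078]},{"translation":[1.97,1.82,-0.85],"delta_rot":[0,0,0.078]}]'
python3 -m creep '[{"translation":[1.97,1.82,-0.85],"delta_rot":[0,0,0.078]},{"translation":[1.97,1.82,-0.85],"delta_rot":[0,0,0.078]},{"translation":[1.97,1.82,-0.85],"delta_rot":[0,0,0.078]},{"translation":[1.97,1.82,-0.85],"delta_rot":[0,0,0.078]},{"translation":[1.97,1.82,-0.85],"delta_rot":[0,0,0.078]}]'
python3 -m creep '[{"translation":[0,0,0],"delta_rot":[0,0,0]},{"translation":[0,0,0],"delta_rot":[0,0,0]}]'
python3 -c "
from h import *
st()"
```

```text
time_s: 0.52
ee_pos: [246.8, -463.5, 184.7]
ee_rot: [-106.1, 90.0, 111.4]
force: [0.6, -0.3, -0.1]
gripper_width: 91.1
time_s: 0.93
ee_pos: [345.4, -372.5, 142.3]
ee_rot: [-111.5, 90.0, 128.3]
force: [0.1, -0.4, 0.0]
gripper_width: 91.3
time_s: 1.35
ee_pos: [443.8, -281.6, 99.8]
ee_rot: [-117.7, 90.0, 144.4]
force: [-0.3, -1.4, -0.9]
gripper_width: 91.0
time_s: 1.52
ee_pos: [443.4, -281.7, 99.7]
ee_rot: [-108.8, 89.9, 153.2]
force: [-0.1, -0.4, 0.1]
gripper_width: 91.2
t 1.52 pos [ 443.4 -281.7   99.7] yawY -7.97 toolx [-0.002  0.001 -1.   ] q [-33.7  20.7 106.6  -0.   52.8 -25.7] F [-0.1 -0.4  0.1] T [-0.026 -0.091 -0.035] w 91.2
```

```bash

python3 -m creep '[{"translation":[0,0,-1.2],"delta_rot":[0,0,0]},{"translation":[0,0,-1.2],"delta_rot":[0,0,0]},{"translation":[0,0,-1.2],"delta_rot":[0,0,0]},{"translation":[0,0,-1.2],"delta_rot":[0,0,0]},{"translation":[0,0,-1.2],"delta_rot":[0,0,0]}]'
python3 -m creep '[{"translation":[0,0,-0.7],"delta_rot":[0,0,0]},{"translation":[0,0,-0.3],"delta_rot":[0,0,0]},{"translation":[0,0,0],"delta_rot":[0,0,0]}]'
python3 -c "
from h import *
st()
p,d=optics.grab_frame('top');cv2.imwrite('pics/top1.png',cv2.resize(p[100:300,240:500,::-1],None,fx=3,fy=3))
p,d=optics.grab_frame('scene');cv2.imwrite('pics/sc1.png',cv2.resize(p[130:300,200:440,::-1],None,fx=3,fy=3))
"
```

```text
time_s: 1.93
ee_pos: [442.4, -283.8, 40.3]
ee_rot: [32.3, 90.0, -65.9]
force: [0.1, -0.3, -0.1]
gripper_width: 91.1
time_s: 2.18
ee_pos: [442.6, -283.1, 30.2]
ee_rot: [-109.4, 90.0, 152.5]
force: [-0.2, -0.6, -0.4]
gripper_width: 91.3
t 2.18 pos [ 442.6 -283.1   30.2] yawY -8.15 toolx [-0.001  0.    -1.   ] q [-33.9  25.9 110.9  -0.   43.3 -25.7] F [-0.2 -0.6 -0.4] T [-0.047 -0.106  0.005] w 91.3
```

View pics/sc1.png

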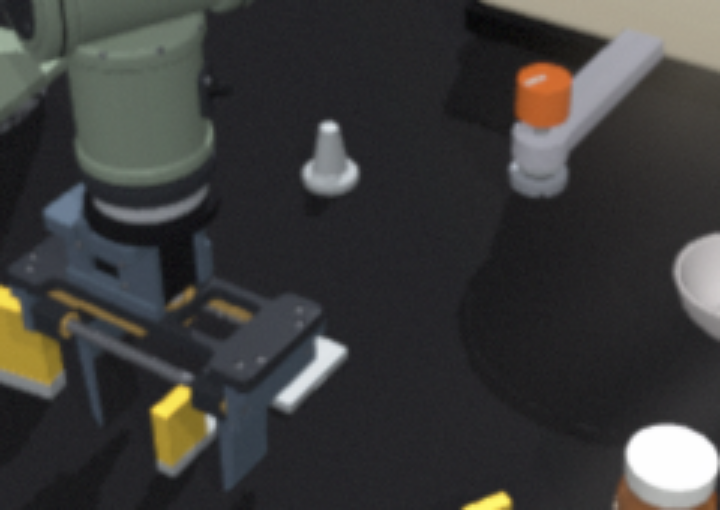

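The fingers straddle the middle plate's grip (zoomed picture, about (180,430)), and the large grip is clear to the left. Closing now.

```bash

Z='{"translation":[0,0,0],"delta_rot":[0,0,0]}'
python3 -m creep '[{"translation":[0,0,0],"delta_rot":[0,0,0]},{"translation":[0,0,0],"delta_rot":[0,0,0]},{"translation":[0,0,0],"delta_rot":[0,0,0]},{"translation":[0,0,0],"delta_rot":[0,0,0]},{"translation":[0,0,0],"delta_rot":[0,0,0]}]' -1 20
python3 -m creep '[{"translation":[0,0,0],"delta_rot":[0,0,0]},{"translation":[0,0,0],"delta_rot":[0,0,0]},{"translation":[0,0,0],"delta_rot":[0,0,0]},{"translation":[0,0,0],"delta_rot":[0,0,0]},{"translation":[0,0,0],"delta_rot":[0,0,0]}]'
python3 -c "
from h import *
st()
p,d=optics.grab_frame('top');np.savez('pics/top2.npz',p=p,d=d);cv2.imwrite('pics/top2.png',cv2.resize(p[100:300,240:500,::-1],None,fx=3,fy=3))
"
```

```text
time_s: 2.7
ee_pos: [443.3, -282.7, 30.7]
ee_rot: [68.3, 90.0, -29.8]
force: [0.8, -0.3, 0.4]
gripper_width: 60.7
time_s: 3.12
ee_pos: [443.2, -282.7, 30.5]
ee_rot: [116.7, 90.0, 18.6]
force: [-0.2, -0.6, -0.3]
gripper_width: 27.4
t 3.12 pos [ 443.2 -282.7   30.5] yawY -8.08 toolx [ 0.  0. -1.] q [-33.8  25.8 110.9   0.   43.3 -25.7] F [-0.2 -0.6 -0.3] T [-0.003 -0.097 -0.023] w 27.4
```

View pics/top2.png

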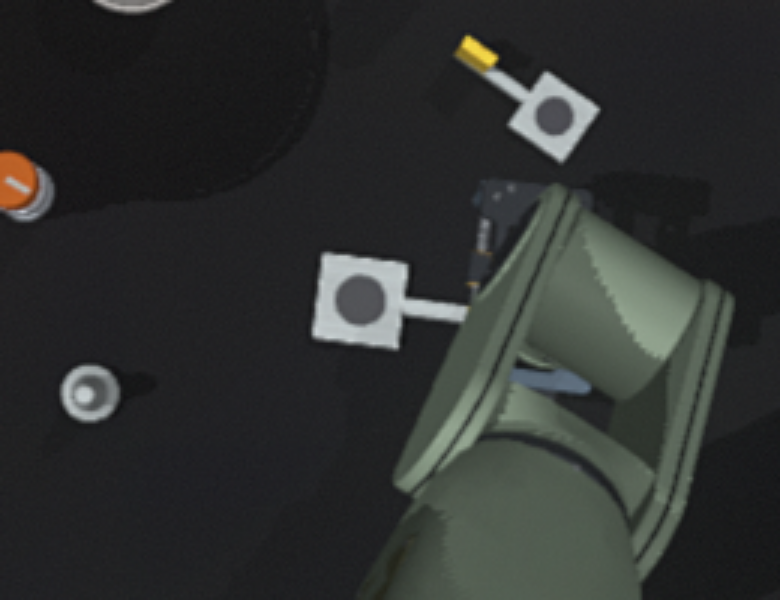

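The gripper is still closing, and the plate's disc is at zoomed (360,300), unmoved. A few more rows.

```bash

python3 -m creep '[{"translation":[0,0,0],"delta_rot":[0,0,0]},{"translation":[0,0,0],"delta_rot":[0,0,0]},{"translation":[0,0,0],"delta_rot":[0,0,0]},{"translation":[0,0,0],"delta_rot":[0,0,0]},{"translation":[0,0,0],"delta_rot":[0,0,0]}]'
python3 -c "
from h import *
st()
p,d=optics.grab_frame('top');np.savez('pics/top3.npz',p=p,d=d)
W=cloud('top',d)
m=(abs(W[...,2]-8)<5)&(abs(W[...,0]-456)<60)&(W[...,1]>-225)&(W[...,1]<-130)
g=p.sum(-1)
dk=(m&(g>150)&(g<330)).astype(np.uint8)
k,l,s,c=cv2.connectedComponentsWithStats(dk)
i=1+np.argmax(s[1:,4]);print(c[i],s[i],ray('top',*c[i],8))
"
```

```text
time_s: 3.58
ee_pos: [443.1, -282.7, 30.5]
ee_rot: [-104.3, 90.0, 157.6]
force: [-0.8, 0.1, 0.6]
gripper_width: 11.9
t 3.58 pos [ 443.1 -282.7   30.5] yawY -8.08 toolx [-0.  0. -1.] q [-33.8  25.8 110.9  -0.   43.3 -25.7] F [-0.8  0.1  0.6] T [-0.047 -0.038  0.021] w 11.9
[359.61340206 199.70103093] [352 192  16  16 194] [ 457.01780935 -182.36072956    8.        ]
```

```bash

python3 -m creep '[{"translation":[0.2,0.5,0],"delta_rot":[0,0,0]},{"translation":[0.4,1.0,0],"delta_rot":[0,0,0]},{"translation":[0.6,1.5,0],"delta_rot":[0,0,0]},{"translation":[0.6,1.5,0],"delta_rot":[0,0,0]},{"translation":[0.6,1.5,0],"delta_rot":[0,0,0]}]'
python3 -m creep '[{"translation":[0.6,1.5,0],"delta_rot":[0,0,0]},{"translation":[0.6,1.5,0],"delta_rot":[0,0,0]},{"translation":[0.6,1.5,0],"delta_rot":[0,0,0]},{"translation":[0.6,1.5,0],"delta_rot":[0,0,0]},{"translation":[0.6,1.5,0],"delta_rot":[0,0,0]}]'
python3 -m creep '[{"translation":[0.6,1.5,0],"delta_rot":[0,0,0]},{"translation":[0.6,1.5,0],"delta_rot":[0,0,0]},{"translation":[0.6,1.5,0],"delta_rot":[0,0,0]},{"translation":[0.6,1.5,0],"delta_rot":[0,0,0]},{"translation":[0.6,1.0,0],"delta_rot":[0,0,0]}]'
python3 -m creep '[{"translation":[0,0,0],"delta_rot":[0,0,0]},{"translation":[0,0,0],"delta_rot":[0,0,0]}]'
python3 -c "
from h import *
st()
p,d=optics.grab_frame('top');np.savez('pics/top4.npz',p=p,d=d);cv2.imwrite('pics/top4.png',cv2.resize(p[100:260,200:400,::-1],None,fx=3.7,fy=3.7,interpolation=cv2.INTER_CUBIC))
p,d=optics.grab_frame('scene');cv2.imwrite('pics/sc4.png',cv2.resize(p[110:270,280:480,::-1],None,fx=3.7,fy=3.7,interpolation=cv2.INTER_CUBIC))
"
```

```text
time_s: 4.05
ee_pos: [467.6, -221.5, 30.5]
ee_rot: [98.2, 90.0, 0.1]
force: [-0.4, -1.5, -0.7]
gripper_width: 12.0
time_s: 4.47
ee_pos: [497.5, -146.1, 30.4]
ee_rot: [-127.1, 90.0, 134.9]
force: [0.6, -1.6, -1.3]
gripper_width: 12.0
time_s: 4.88
ee_pos: [527.1, -75.7, 30.5]
ee_rot: [-100.7, 90.0, 161.3]
force: [-0.5, -1.5, -0.1]
gripper_width: 11.7
time_s: 5.05
ee_pos: [527.6, -76.8, 30.4]
ee_rot: [133.0, 90.0, 34.9]
force: [0.4, 0.6, 0.1]
gripper_width: 11.7
t 5.05 pos [527.6 -76.8  30.4] yawY -8.01 toolx [ 0.001  0.    -1.   ] q [ -9.5  26.3 109.9   0.   43.7  -1.5] F [0.4 0.6 0.1] T [ 0.076 -0.141 -0.047] w 11.7
```

View pics/sc4.png

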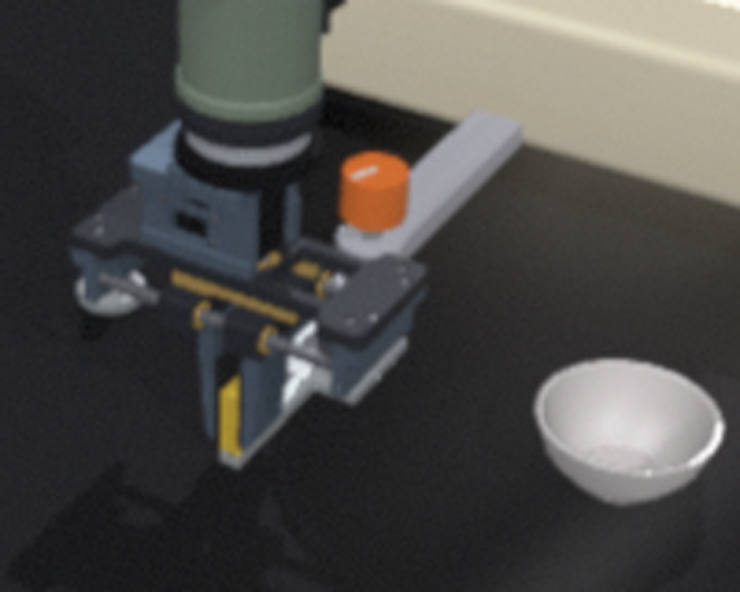

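View pics/top4.png

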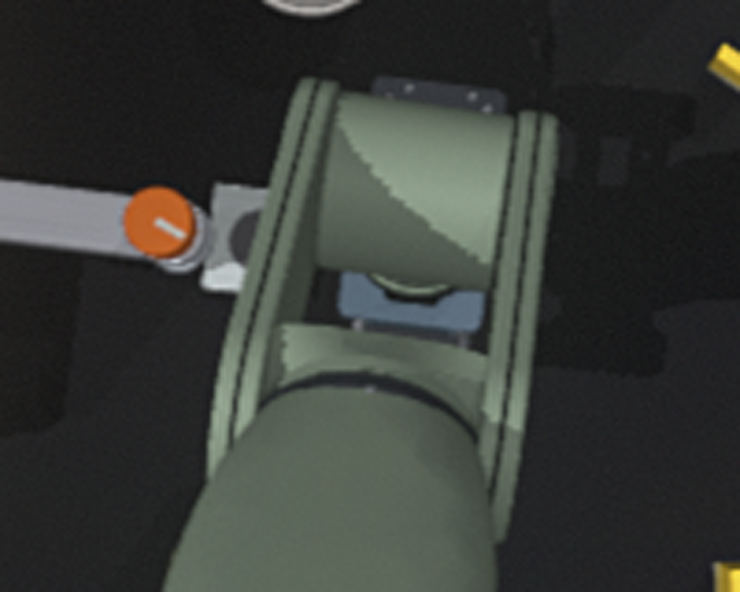

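```bash

python3 -m creep '[{"translation":[0.02,0.6,0],"delta_rot":[0,0,0]},{"translation":[0.02,1.0,0],"delta_rot":[0,0,0]},{"translation":[0.03,1.2,0],"delta_rot":[0,0,0]},{"translation":[0.03,1.2,0],"delta_rot":[0,0,0]},{"translation":[0.03,0.9,0],"delta_rot":[0,0,0]}]'
python3 -m creep '[{"translation":[0,0,0],"delta_rot":[0,0,0]},{"translation":[0,0,0],"delta_rot":[0,0,0]}]'
python3 -c "
from h import *
st()
p,d=optics.grab_frame('top');np.savez('pics/top5.npz',p=p,d=d);cv2.imwrite('pics/top5.png',cv2.resize(p[120:220,200:330,::-1],None,fx=6,fy=6,interpolation=cv2.INTER_CUBIC))
p,d=optics.grab_frame('scene');np.savez('pics/sc5.npz',p=p,d=d);cv2.imwrite('pics/sc5.png',cv2.resize(p[130:230,330:450,::-1],None,fx=6,fy=6,interpolation=cv2.INTER_CUBIC))
"
```

```text
time_s: 5.57
ee_pos: [528.3, -27.3, 30.4]
ee_rot: [-108.5, 90.0, 153.5]
force: [0.8, 0.0, -0.9]
gripper_width: 12.1
time_s: 5.73
ee_pos: [528.4, -27.5, 30.4]
ee_rot: [-133.7, 90.0, 128.3]
force: [-0.6, 0.9, -0.1]
gripper_width: 11.8
t 5.73 pos [528.4 -27.5  30.4] yawY -7.98 toolx [-0.  0. -1.] q [ -4.2  26.1 110.4   0.   43.5   3.7] F [-0.6  0.9 -0.1] T [ 0.132 -0.085  0.026] w 11.8
```

View pics/sc5.png

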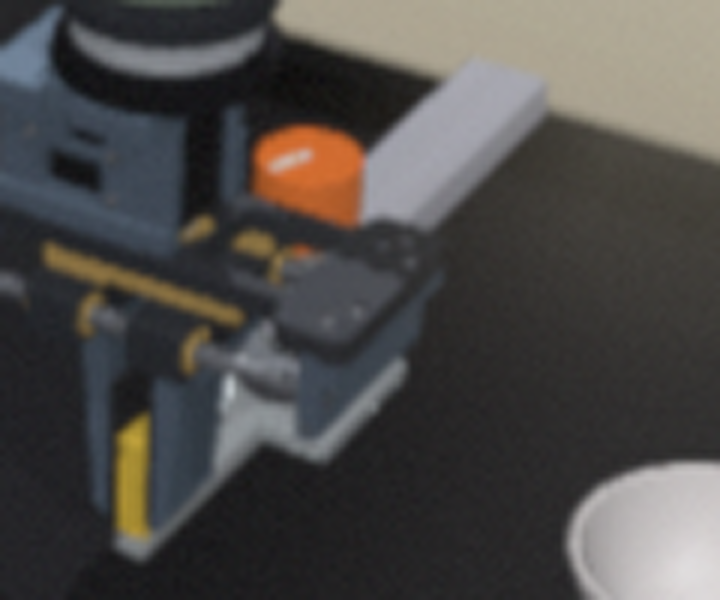

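View pics/top5.png

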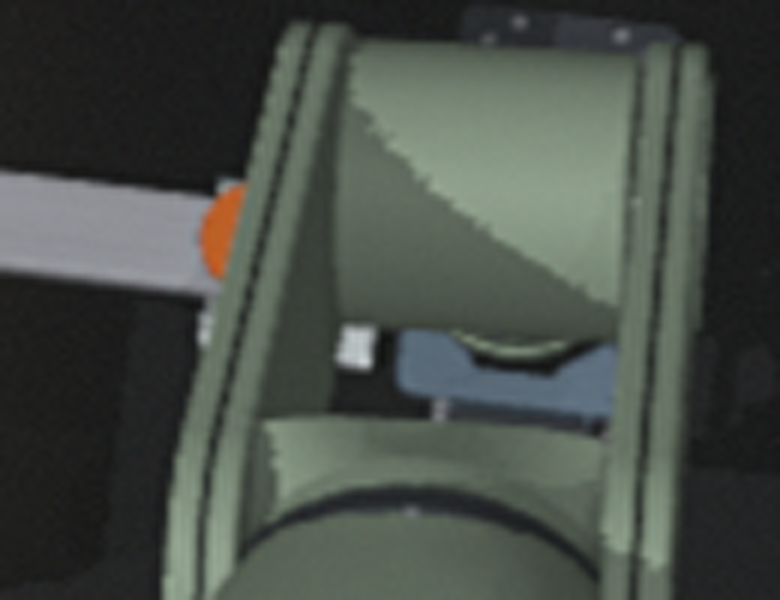

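```bash

python3 -m creep '[{"translation":[0,0,0],"delta_rot":[0,0,0]},{"translation":[0,0,0],"delta_rot":[0,0,0]},{"translation":[0,0,0],"delta_rot":[0,0,0]},{"translation":[0,0,0],"delta_rot":[0,0,0]},{"translation":[0,0,0],"delta_rot":[0,0,0]}]' 0.4
python3 -m creep '[{"translation":[0,0,0.5],"delta_rot":[0,0,0]},{"translation":[0,0,1.5],"delta_rot":[0,0,0]},{"translation":[0,0,2.5],"delta_rot":[0,0,0]},{"translation":[0,0,3.0],"delta_rot":[0,0,0]},{"translation":[0,0,3.0],"delta_rot":[0,0,0]}]'
python3 -m creep '[{"translation":[-1,-3,2.0],"delta_rot":[0,0,0]},{"translation":[-1,-3,1],"delta_rot":[0,0,0]},{"translation":[-1,-3,0],"delta_rot":[0,0,0]},{"translation":[-1,-3,0],"delta_rot":[0,0,0]},{"translation":[-1,-3,0],"delta_rot":[0,0,0]}]'
python3 -m creep '[{"translation":[-1,-3,0],"delta_rot":[0,0,0]},{"translation":[0,-2,0],"delta_rot":[0,0,0]},{"translation":[0,0,0],"delta_rot":[0,0,0]}]'
python3 -c "
from h import *
st()
p,d=optics.grab_frame('top');np.savez('pics/top6.npz',p=p,d=d);cv2.imwrite('pics/top6.png',cv2.resize(p[120:220,200:330,::-1],None,fx=6,fy=6,interpolation=cv2.INTER_CUBIC))
p,d=optics.grab_frame('scene');np.savez('pics/sc6.npz',p=p,d=d);cv2.imwrite('pics/sc6.png',cv2.resize(p[130:230,310:430,::-1],None,fx=6,fy=6,interpolation=cv2.INTER_CUBIC))
"
```

```text
time_s: 6.25
ee_pos: [528.5, -29.0, 30.5]
ee_rot: [75.8, 90.0, -22.3]
force: [-0.5, -0.3, 0.4]
gripper_width: 41.9
time_s: 6.67
ee_pos: [528.0, -28.8, 136.6]
ee_rot: [-84.3, 89.9, 177.7]
force: [0.1, -0.2, 0.8]
gripper_width: 63.5
time_s: 7.08
ee_pos: [477.9, -180.0, 166.4]
ee_rot: [75.8, 89.9, -22.3]
force: [-0.4, 0.1, 0.3]
gripper_width: 63.8
time_s: 7.33
ee_pos: [468.2, -232.3, 166.0]
ee_rot: [40.6, 89.9, -57.7]
force: [0.6, -0.4, 1.2]
gripper_width: 63.9
t 7.33 pos [ 468.2 -232.3  166. ] yawY -8.3 toolx [ 0.001 -0.002 -1.   ] q [-2.76e+01  1.64e+01  1.02e+02 -1.00e-01  6.15e+01 -1.93e+01] F [ 0.6 -0.4  1.2] T [-0.055 -0.116 -0.025] w 63.9
```

View pics/sc6.png

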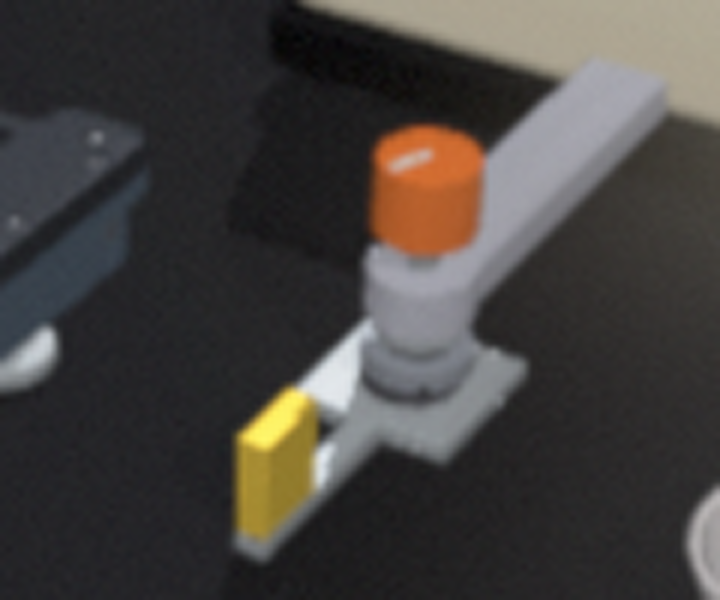

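View pics/top6.png

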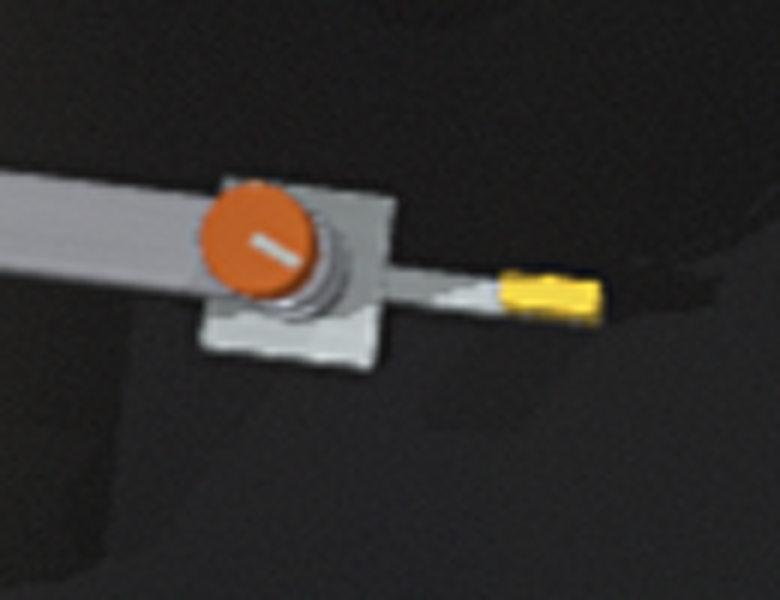

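```bash
cat > m3.py <<'E'
from h import *
t=lambda x,y:((x+.5)/6-.5+200,(y+.5)/6-.5+120)
s=lambda x,y:((x+.5)/6-.5+310,(y+.5)/6-.5+130)
pl=np.array([ray("top",*t(*c),8) for c in((224,180),(396,200),(376,370),(203,348))]);print("plate top-cam",pl.mean(0),[np.linalg.norm(pl[i]-pl[(i+1)%4]).round(1) for i in range(4)])
for z in (107,109,111):
  print(z,"knob top",ray("top",*t(258,240),z),"scene",ray("scene",*s(433,156),z))
# top edges of grip? plate corners in scene: right corner, bottom corner (top face)
print("scene corners",ray("scene",*s(526,358),8),ray("scene",*s(444,455),8))
# depth maps
for n,f in(("top","top6"),("scene","sc6")):
    F=np.load(f"pics/{f}.npz");W=cloud(n,F["d"]);p=F["p"];h=cv2.cvtColor(p,cv2.COLOR_RGB2HSV)
    m=(cv2.inRange(h,(3,150,90),(15,255,255))>0)&(abs(W[...,0]-545)<40)&(abs(W[...,1]-72)<40)
    z=W[m][:,2];print(n,"knob z pct",np.percentile(z,[5,25,50,75,90,97]).round(1))
    m=(W[...,2]>4)&(W[...,2]<13)&(abs(W[...,0]-545)<60)&(abs(W[...,1]-72)<60)
    print("plate z",np.median(W[m][:,2]))
    m=(abs(W[...,2]-61)<6)&(abs(W[...,0]-558)<40)&(abs(W[...,1]-160)<50);print("outr z",np.median(W[m][:,2]))
# scene visible bottom of sole: pixel-> radius on plane z
g=W[130:230,310:430]
for zz in(14,18,22,26,30):
    pass
E
python3 m3.py
```

```text
plate top-cam [541.24581373  70.72920416   8.        ] [np.float64(66.8), np.float64(66.2), np.float64(67.1), np.float64(65.4)]
107 knob top [543.59356589  71.84351662 107.        ] scene [546.3035756  73.3794663 107.       ]
109 knob top [543.36630388  71.54459246 109.        ] scene [547.35374815  70.24774262 109.        ]
111 knob top [543.13904187  71.2456683  111.        ] scene [548.40392069  67.11601893 111.        ]
scene corners [578.88981931 102.94736637   8.        ] [571.88604279  31.16587778   8.        ]
top knob z pct [100.6 105.7 107.2 108.3 109.5 110.7]
plate z 8.007540143764082
outr z 59.30956582847286
scene knob z pct [ 79.2  88.2 100.3 106.5 107.9 108.7]
plate z 8.103453410513557
outr z 59.203854261194806
```

```bash
cat > m4.py <<'E'
from h import *
from scipy.optimize import minimize
import sys
def vproj(n,X):
    c=optics.camera_params(n);q=(X@c["R"].T+c["t"])@c["mtx"].T;return q[:,:2]/q[:,2:]
S=16
def cov(hull,box):
    u0,v0,u1,v1=box
    m=np.zeros(((v1-v0)*S,(u1-u0)*S),np.uint8)
    for h in hull:
        q=((h-[u0,v0]+.5)*S-.5)
        cv2.fillConvexPoly(m,cv2.convexHull(np.round(q).astype(np.int32)),1)
    return cv2.resize(m.astype(np.float32),(u1-u0,v1-v0),interpolation=cv2.INTER_AREA)
th=np.linspace(0,2*np.pi,90)
def knob(x,y,zt):
    return np.concatenate([np.c_[x+20*np.cos(th),y+20*np.sin(th),0*th+z] for z in(zt,zt-32)])
def orange(n,f):
    p=np.load(f"pics/{f}.npz")["p"].astype(float)
    return np.clip(((p[...,0]-p[...,2])/ (p.sum(-1)+1))/0.6,0,1),p
for n,f,box in(("top","top6",(225,140,262,182)),("scene","sc6",(360,140,400,182))):
    o,p=orange(n,f);u0,v0,u1,v1=box;O=o[v0:v1,u0:u1]; O=O/np.percentile(O,90);O=np.clip(O,0,1)
    for zt in(107,109):
        best=minimize(lambda a:((cov([vproj(n,knob(a[0],a[1],zt))],box)-O)**2).sum(),[544,71],method="Nelder-Mead",options=dict(xatol=.02,initial_simplex=[[544,71],[547,71],[544,74]]))
        print(n,zt,best.x.round(2),best.fun.round(2))
# plate outline top cam: fit with yaw
o=np.load("pics/top6.npz")["p"].astype(float).mean(-1)
E
python3 m4.py
```

```text
top 107 [544.61  73.73] 32.57
top 109 [544.49  73.28] 33.27
scene 107 [542.54  76.31] 16.89
scene 109 [543.63  73.2 ] 16.87
```

```bash
cat >> m4.py <<'E'
out=[]
for n,f,box,a in(("top","top6",(225,140,262,182),(543.6,71.8,107.5)),("scene","sc6",(360,140,400,182),(543.6,71.8,107.5))):
    p=np.load(f"pics/{f}.npz")["p"];u0,v0,u1,v1=box;k=9
    im=cv2.resize(p[v0:v1,u0:u1,::-1],None,fx=k,fy=k,interpolation=cv2.INTER_NEAREST)
    def dr(X,col):
        q=((vproj(n,X)-[u0,v0]+.5)*k-.5);cv2.polylines(im,[np.round(q).astype(np.int32)],False,col,1)
    for z in(a[2],a[2]-32):dr(np.c_[a[0]+20*np.cos(th),a[1]+20*np.sin(th),0*th+z],(0,255,0))
    out.append(cv2.copyMakeBorder(im,0,400-im.shape[0],0,0,cv2.BORDER_CONSTANT))
cv2.imwrite("pics/ov1.png",np.hstack(out))
E
python3 m4.py
```

```text
top 107 [544.61  73.73] 32.57
top 109 [544.49  73.28] 33.27
scene 107 [542.54  76.31] 16.89
scene 109 [543.63  73.2 ] 16.87
```

View pics/ov1.png

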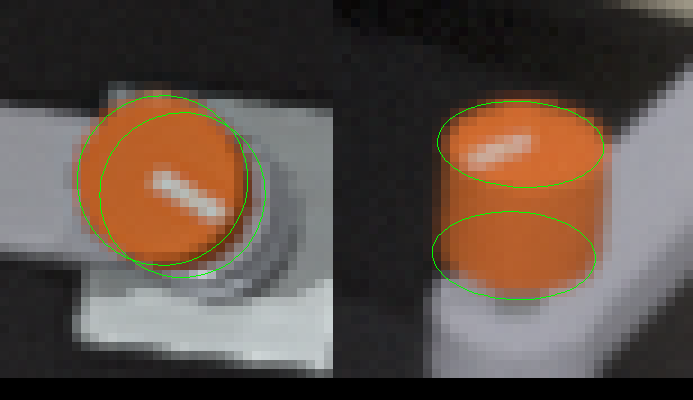

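```bash
cat > m5.py <<'E'
from h import *
from m4 import vproj,th
def overlay(out,fs,ax,pc,yaw,zt):
    y=np.radians(yaw);R=np.array([[np.cos(y),-np.sin(y)],[np.sin(y),np.cos(y)]])
    ims=[]
    for n,f,box,k in(("top",fs[0],(228,142,305,190),10),("scene",fs[1],(345,145,405,210),9)):
        p=np.load(f"pics/{f}.npz")["p"];u0,v0,u1,v1=box
        im=cv2.resize(p[v0:v1,u0:u1,::-1],None,fx=k,fy=k,interpolation=cv2.INTER_NEAREST)
        def dr(X,col):
            q=((vproj(n,X)-[u0,v0]+.5)*k-.5);cv2.polylines(im,[np.round(q).astype(np.int32)],False,col,1)
        C=lambda r,z:np.c_[ax[0]+r*np.cos(th),ax[1]+r*np.sin(th),0*th+z]
        dr(C(20,zt),(0,255,0));dr(C(21,59.3),(255,255,0));dr(C(22,zt-94),(0,0,255));
        sq=np.array([[-33,-33],[33,-33],[33,33],[-33,33],[-33,-33]])@R.T+pc
        dr(np.c_[sq,8+0*sq[:,:1]],(255,0,255))
        g=np.array([[-6,-118],[6,-118],[6,-82],[-6,-82],[-6,-118]])@R.T+pc
        dr(np.c_[g,50+0*g[:,:1]],(255,0,0))
        cv2.imwrite(f"pics/{out}_{n}.png",im)
if __name__=="__main__":
    overlay("ov2",("top6","sc6"),(543.6,71.8),(541.3,70.8),-8.1,107.5)
E
python3 m5.py >/dev/null
```

```text
(no output)
```

View pics/ov2_top.png

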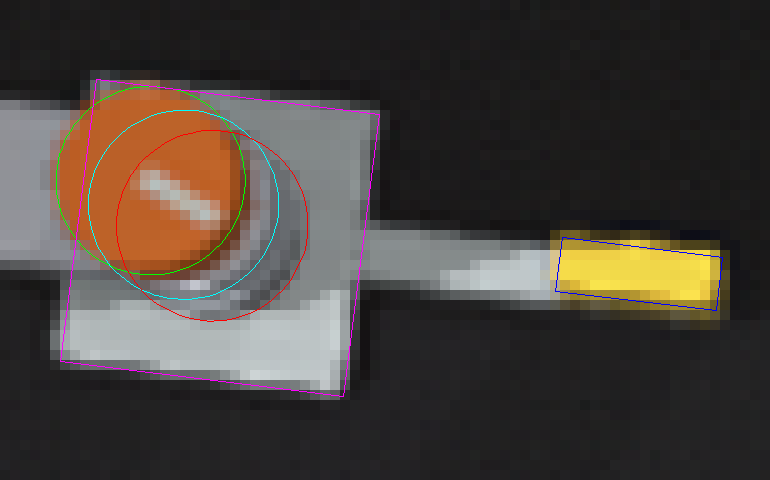

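View pics/ov2_scene.png

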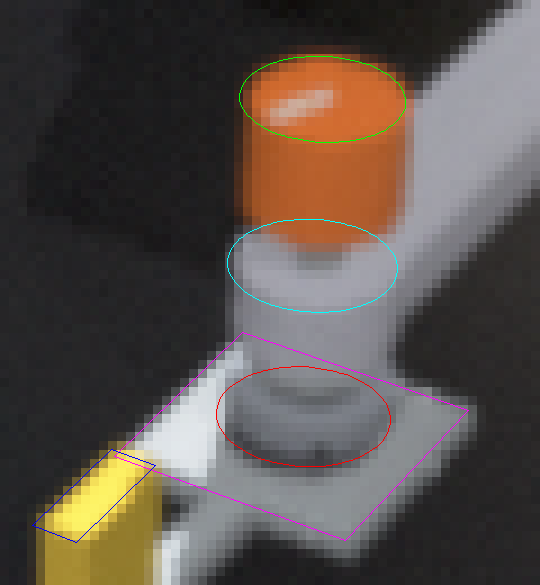

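Overlay check: the plate (magenta) sits about 3 mm in -x and 1 mm in -y of the foot (sole at about (210,225) in the top view, (305,420) in the scene view). I'll regrasp and nudge it.

```bash

python3 -m creep '[{"translation":[1,2.5,0],"delta_rot":[0,0,0]},{"translation":[1,3.5,0],"delta_rot":[0,0,0]},{"translation":[1,3.5,0],"delta_rot":[0,0,0]},{"translation":[1,3.5,-1],"delta_rot":[0,0,0]},{"translation":[1,3.5,-1],"delta_rot":[0,0,0]}]'
python3 -m creep '[{"translation":[1,3,-1],"delta_rot":[0,0,0]},{"translation":[0,1,-2],"delta_rot":[0,0,0]},{"translation":[0,0,-2.5],"delta_rot":[0,0,0]},{"translation":[0,0,0],"delta_rot":[0,0,0]}]'
python3 -c "
from h import *
st()"
```

```text
time_s: 7.85
ee_pos: [518.9, -60.7, 146.0]
ee_rot: [106.5, 89.9, 8.5]
force: [1.1, -1.3, -0.5]
gripper_width: 63.8
time_s: 8.18
ee_pos: [525.1, -21.0, 86.8]
ee_rot: [-87.5, 89.5, 174.6]
force: [-0.6, 0.8, 0.9]
gripper_width: 63.8
t 8.18 pos [525.1 -21.   86.8] yawY -7.86 toolx [-0.009  0.001 -1.   ] q [ -3.6  21.8 107.1   0.   51.6   4.3] F [-0.6  0.8  0.9] T [ 0.016 -0.055  0.013] w 63.8
```

```bash

python3 -m creep '[{"translation":[0,0,0],"delta_rot":[0,0,0]},{"translation":[0,0,-2],"delta_rot":[0,0,0]},{"translation":[0,0,-2],"delta_rot":[0,0,0]},{"translation":[0,0,0],"delta_rot":[0,0,0]},{"translation":[0,0,0],"delta_rot":[0,0,0]}]'
python3 -c "
from h import *
st()"
```

```text
time_s: 8.6
ee_pos: [528.7, -23.9, 51.3]
ee_rot: [118.4, 90.0, 20.3]
force: [0.6, -0.4, -0.0]
gripper_width: 63.7
t 8.6 pos [528.7 -23.9  51.3] yawY -8.11 toolx [ 0.  0. -1.] q [ -3.8  24.4 109.2   0.   46.3   4.3] F [ 0.6 -0.4 -0. ] T [ 0.026 -0.11   0.015] w 63.7
```

```bash

python3 -m creep '[{"translation":[0,-0.35,-0.7],"delta_rot":[0,0,0]},{"translation":[0,0,-0.9],"delta_rot":[0,0,0]},{"translation":[0,0,-0.45],"delta_rot":[0,0,0]},{"translation":[0,0,0],"delta_rot":[0,0,0]}]' -1 20
python3 -m creep '[{"translation":[0,0,0],"delta_rot":[0,0,0]},{"translation":[0,0,0],"delta_rot":[0,0,0]},{"translation":[0,0,0],"delta_rot":[0,0,0]},{"translation":[0,0,0],"delta_rot":[0,0,0]},{"translation":[0,0,0],"delta_rot":[0,0,0]}]'
python3 -m creep '[{"translation":[0,0,0],"delta_rot":[0,0,0]},{"translation":[0,0,0],"delta_rot":[0,0,0]},{"translation":[0,0,0],"delta_rot":[0,0,0]},{"translation":[0,0,0],"delta_rot":[0,0,0]},{"translation":[0,0,0],"delta_rot":[0,0,0]}]'
python3 -c "
from h import *
st()"
```

```text
time_s: 8.93
ee_pos: [527.9, -27.4, 29.3]
ee_rot: [-87.1, 89.9, 174.8]
force: [0.1, -0.0, 0.6]
gripper_width: 40.1
time_s: 9.35
ee_pos: [528.7, -27.2, 30.3]
ee_rot: [94.0, 90.0, -4.1]
force: [-0.2, 0.9, 1.5]
gripper_width: 11.7
time_s: 9.77
ee_pos: [528.7, -27.2, 30.2]
ee_rot: [98.2, 90.0, 0.1]
force: [-0.1, -0.2, 3.4]
gripper_width: 11.8
t 9.77 pos [528.7 -27.2  30.2] yawY -8.08 toolx [ 0.001  0.    -1.   ] q [ -4.2  26.1 110.4   0.   43.5   3.9] F [-0.1 -0.2  3.4] T [0.013 0.041 0.011] w 11.8
```

Holding; z force is 3.4 N, slightly pressing. Nudge +3.0 and +1.1 mm, then release and back off.

```bash

python3 -m creep '[{"translation":[0.1,0.04,0],"delta_rot":[0,0,0]},{"translation":[0.1,0.04,0],"delta_rot":[0,0,0]},{"translation":[0.1,0.03,0],"delta_rot":[0,0,0]},{"translation":[0,0,0],"delta_rot":[0,0,0]},{"translation":[0,0,0],"delta_rot":[0,0,0]}]'
python3 -c "
from h import *
st()"
python3 -m creep '[{"translation":[0,0,0],"delta_rot":[0,0,0]},{"translation":[0,0,0],"delta_rot":[0,0,0]},{"translation":[0,0,0],"delta_rot":[0,0,0]},{"translation":[0,0,0],"delta_rot":[0,0,0]},{"translation":[0,0,0],"delta_rot":[0,0,0]}]' 0.4
python3 -m creep '[{"translation":[0,0,0.5],"delta_rot":[0,0,0]},{"translation":[0,0,1.5],"delta_rot":[0,0,0]},{"translation":[0,0,2.5],"delta_rot":[0,0,0]},{"translation":[0,0,3.0],"delta_rot":[0,0,0]},{"translation":[0,0,3.0],"delta_rot":[0,0,0]}]'
python3 -m creep '[{"translation":[-1,-3,2.0],"delta_rot":[0,0,0]},{"translation":[-1,-3,1],"delta_rot":[0,0,0]},{"translation":[-1,-3,0],"delta_rot":[0,0,0]},{"translation":[-1,-3,0],"delta_rot":[0,0,0]},{"translation":[-1,-3,0],"delta_rot":[0,0,0]}]'
python3 -m creep '[{"translation":[-1,-3,0],"delta_rot":[0,0,0]},{"translation":[0,-2,0],"delta_rot":[0,0,0]},{"translation":[0,0,0],"delta_rot":[0,0,0]}]' 1
python3 - >/dev/null <<'E'
from h import *
for n,f in(('top','top7'),('scene','sc7')):
    P=[optics.grab_frame(n) for _ in range(3)]
    np.savez(f'pics/{f}.npz',p=np.mean([a[0] for a in P],0).astype(np.uint8),d=P[0][1])
from m5 import overlay
overlay("ov3",("top7","sc7"),(543.9,72.2),(543.9,72.2),-8.1,107.5)
E
```

```text
time_s: 10.18
ee_pos: [530.2, -26.5, 30.2]
ee_rot: [-66.2, 89.8, -164.2]
force: [-4.2, -1.0, 7.2]
gripper_width: 11.7
t 10.18 pos [530.2 -26.5  30.2] yawY -8.01 toolx [-0.003 -0.001 -1.   ] q [-4.100e+00  2.630e+01  1.101e+02 -1.000e-01  4.380e+01  4.000e+00] F [-4.2 -1.   7.2] T [-0.142  0.477  0.216] w 11.7
time_s: 10.6
ee_pos: [531.6, -26.1, 29.8]
ee_rot: [-114.1, 90.0, 147.8]
force: [0.3, 0.3, -0.5]
gripper_width: 42.4
time_s: 11.02
ee_pos: [531.0, -26.1, 136.1]
ee_rot: [-85.9, 89.9, 176.0]
force: [1.0, 0.4, -0.8]
gripper_width: 64.2
time_s: 11.43
ee_pos: [481.0, -177.3, 165.8]
ee_rot: [78.3, 89.9, -19.8]
force: [0.6, 0.1, -0.1]
gripper_width: 64.1
time_s: 11.68
ee_pos: [471.3, -229.6, 165.5]
ee_rot: [41.8, 89.9, -56.5]
force: [-0.1, -0.2, 0.5]
gripper_width: 81.3
```

View pics/ov3_top.png

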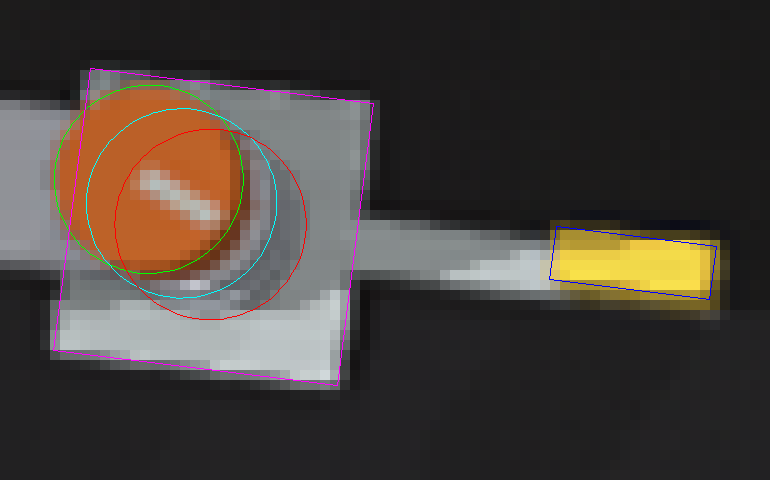

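View pics/ov3_scene.png

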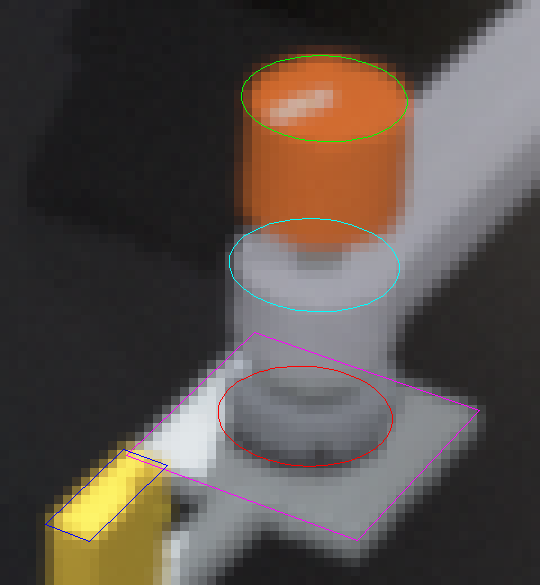

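```bash
cat > m6.py <<'E'
from h import *
from m4 import vproj
from scipy.ndimage import map_coordinates
from scipy.optimize import least_squares
def edge(n,img,pts,nrm,half=4,sgn=None):
    """pts world Nx3, nrm world outward; returns world offsets (mm) of edge along nrm"""
    s=np.arange(-half,half+.01,.25);res=[]
    for P,N in zip(pts,nrm):
        q=vproj(n,P+s[:,None]*N)
        v=cv2.GaussianBlur(map_coordinates(img,[q[:,1],q[:,0]],order=1)[None],(5,1),1)[0]
        g=np.abs(np.diff(v));i=np.argmax(g)
        w=g[max(0,i-5):i+6]**2;ss=(s[:-1]+.125)[max(0,i-5):i+6]
        res.append(((w*ss).sum()/w.sum(),g[i]*4))
    return np.array(res)
def go(n,f,c0,yaw,zt,edges,arcs):
    p=np.load(f"pics/{f}.npz")["p"].astype(np.float32)
    y=np.radians(yaw);R=np.array([[np.cos(y),-np.sin(y)],[np.sin(y),np.cos(y)]])
    g=p.mean(-1)
    for nm,(dirn,lo,hi) in edges.items():
        dirn=np.array(dirn,float);t=np.array([-dirn[1],dirn[0]])
        a=np.linspace(lo,hi,24);L=(33*dirn+a[:,None]*t)@R.T+c0
        N=np.r_[R@dirn,0];r=edge(n,g,np.c_[L,8+0*a],[N]*24)
        print(n,nm,"off med %.2f  lin %.3f mm/mm"%(np.median(r[:,0]),np.polyfit(a,r[:,0],1)[0]),"sd",r[:,0].std().round(2),"grad",np.median(r[:,1]).round(0))
    # knob arc
    o=p[...,0]-p[...,2]
    a=np.radians(np.linspace(*arcs,30));N=np.c_[np.cos(a),np.sin(a),0*a]
    P=np.array([c0[0],c0[1],zt])+20*N
    r=edge(n,o,P,N)
    A=np.c_[N[:,:2]];sol=least_squares(lambda x:A@x-r[:,0],[0,0],loss="soft_l1",f_scale=.5)
    sol3=np.linalg.lstsq(np.c_[A,np.ones(len(A))],r[:,0],rcond=None)[0]
    print(n,"knob shift fixed r",sol.x.round(2),"res",(A@sol.x-r[:,0]).std().round(2),"free r",sol3.round(2))
if __name__=="__main__":
    import sys
    c=np.array([543.9,72.2])
    f=sys.argv[1:3]
    go("top",f[0],c,-8.1,107.5,{"-x":((-1,0),-28,28),"-y near x-":((0,-1),-28,-9),"-y near x+":((0,-1),9,28),"+x":((1,0),-28,5)},(-20,190))
    go("scene",f[1],c,-8.1,107.5,{"+x":((1,0),-28,25),"-y near x+":((0,-1),10,28),"-x":((-1,0),5,28)},(0,180))
E
python3 m6.py top7 sc7 | grep -v "^top 10\|^scene 10"; echo; echo before; python3 m6.py top6 sc6| grep -v "^top 10\|^scene 10"
```

```text
top -x off med -0.04  lin 0.000 mm/mm sd 0.35 grad 35.0
top -y near x- off med 0.50  lin 0.011 mm/mm sd 0.34 grad 39.0
top -y near x+ off med 0.58  lin 0.001 mm/mm sd 0.51 grad 26.0
top +x off med 0.12  lin 0.001 mm/mm sd 0.43 grad 33.0
top knob shift fixed r [-0.16 -0.44] res 0.51 free r [-0.24 -0.5   0.03]
scene +x off med 2.91  lin -0.000 mm/mm sd 0.09 grad 14.0
scene -y near x+ off med 2.98  lin -0.005 mm/mm sd 0.12 grad 6.0
scene -x off med 0.24  lin -0.010 mm/mm sd 0.38 grad 30.0
scene knob shift fixed r [1.27 0.39] res 0.54 free r [ 1.22  0.51 -0.18]

before
top -x off med 1.23  lin -0.007 mm/mm sd 0.41 grad 36.0
top -y near x- off med 1.39  lin 0.003 mm/mm sd 0.56 grad 40.0
top -y near x+ off med 1.55  lin -0.005 mm/mm sd 0.38 grad 27.0
top +x off med -1.18  lin -0.007 mm/mm sd 0.4 grad 31.0
top knob shift fixed r [-0.12 -0.41] res 0.54 free r [-0.21 -0.54  0.1 ]
scene +x off med 2.75  lin -0.010 mm/mm sd 0.29 grad 14.0
scene -y near x+ off med 2.94  lin -0.005 mm/mm sd 0.9 grad 5.0
scene -x off med 1.90  lin -0.023 mm/mm sd 0.38 grad 31.0
scene knob shift fixed r [1.25 0.35] res 0.53 free r [ 1.21  0.54 -0.24]
```

```bash

python3 -m creep '[{"translation":[0.36,1.51,0],"delta_rot":[0,0,0.122]},{"translation":[0.36,1.51,0],"delta_rot":[0,0,0.122]},{"translation":[0.36,1.51,0],"delta_rot":[0,0,0.122]},{"translation":[0.36,1.51,0],"delta_rot":[0,0,0.122]},{"translation":[0.36,1.51,0],"delta_rot":[0,0,0.122]}]' 1
python3 -m creep '[{"translation":[0.36,1.51,0],"delta_rot":[0,0,0.122]},{"translation":[0.36,1.51,0],"delta_rot":[0,0,0.122]},{"translation":[0.36,1.51,0],"delta_rot":[0,0,0.122]},{"translation":[0.36,1.51,0],"delta_rot":[0,0,0.122]},{"translation":[0.36,1.51,0],"delta_rot":[0,0,0.122]}]'
python3 -m creep '[{"translation":[0.36,1.51,0],"delta_rot":[0,0,0.122]},{"translation":[0.36,1.51,0],"delta_rot":[0,0,0.122]},{"translation":[0.36,1.51,0],"delta_rot":[0,0,0.122]},{"translation":[0.36,1.51,0],"delta_rot":[0,0,0.122]},{"translation":[0.36,1.51,0],"delta_rot":[0,0,0.122]}]'
python3 -m creep '[{"translation":[0.36,1.51,0],"delta_rot":[0,0,0.122]},{"translation":[0.36,1.51,0],"delta_rot":[0,0,0.122]},{"translation":[0.36,1.51,0],"delta_rot":[0,0,0.122]},{"translation":[0.36,1.51,0],"delta_rot":[0,0,0.122]},{"translation":[0.36,1.51,0],"delta_rot":[0,0,0.122]}]'
python3 -m creep '[{"translation":[0,0,0],"delta_rot":[0,0,0]},{"translation":[0,0,0],"delta_rot":[0,0,0]},{"translation":[0,0,0],"delta_rot":[0,0,0]}]'
python3 -c "
from h import *
st()"
```

```text
time_s: 12.4
ee_pos: [489.7, -148.9, 165.0]
ee_rot: [151.8, 90.0, 89.1]
force: [0.2, 0.5, -0.4]
gripper_width: 91.2
time_s: 12.82
ee_pos: [507.5, -73.2, 165.0]
ee_rot: [121.3, 90.0, 93.6]
force: [-1.0, -0.1, 1.2]
gripper_width: 91.5
time_s: 13.23
ee_pos: [525.4, 2.3, 165.0]
ee_rot: [115.4, 90.0, 122.6]
force: [-0.1, -0.7, 0.3]
gripper_width: 91.2
time_s: 13.65
ee_pos: [543.2, 77.8, 165.0]
ee_rot: [107.4, 90.0, 149.6]
force: [-0.6, -0.1, -0.0]
gripper_width: 91.4
time_s: 13.9
ee_pos: [543.0, 76.0, 164.9]
ee_rot: [167.4, 90.0, -150.9]
force: [0.3, -0.9, 0.2]
gripper_width: 91.4
t 13.9 pos [543.   76.  164.9] yawY 131.68 toolx [-0.001 -0.    -1.   ] q [   6.8   18.7   98.7   -0.    62.6 -124.9] F [ 0.3 -0.9  0.2] T [ 0.11  -0.084  0.003] w 91.4
```

```bash

python3 -m creep '[{"translation":[0.12,-0.36,-1],"delta_rot":[0,0,0]},{"translation":[0,0,-1.6],"delta_rot":[0,0,0]},{"translation":[0,0,-1.6],"delta_rot":[0,0,0]},{"translation":[0,0,-1.6],"delta_rot":[0,0,0]},{"translation":[0,0,-1.0],"delta_rot":[0,0,0]}]'
python3 -m creep '[{"translation":[0,0,-0.4],"delta_rot":[0,0,0]},{"translation":[0,0,0],"delta_rot":[0,0,0]},{"translation":[0,0,0],"delta_rot":[0,0,0]},{"translation":[0,0,0],"delta_rot":[0,0,0]}]' -0.02 3
python3 -c "
from h import *
st()
p,d=optics.grab_frame('scene');cv2.imwrite('pics/sc8.png',cv2.resize(p[100:230,300:460,::-1],None,fx=4.5,fy=4.5))
"
```

```text
time_s: 14.32
ee_pos: [543.5, 71.2, 94.8]
ee_rot: [147.4, 89.8, -171.0]
force: [0.3, -0.7, -0.6]
gripper_width: 91.1
time_s: 14.65
ee_pos: [545.4, 72.2, 93.8]
ee_rot: [-33.5, 89.9, 8.2]
force: [0.7, -1.3, 0.7]
gripper_width: 67.4
t 14.65 pos [545.4  72.2  93.8] yawY 131.7 toolx [ 0.002  0.    -1.   ] q [   6.3   22.9  103.8    0.    53.1 -125.4] F [ 0.7 -1.3  0.7] T [ 0.12  -0.092  0.008] w 67.4
```

View pics/sc8.png

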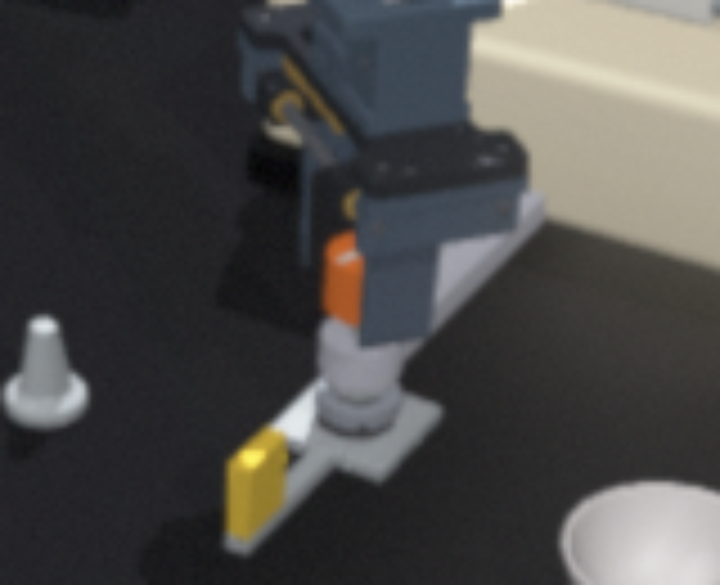

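The fingers are around the knob (zoomed (345,280)); the plate and foot are undisturbed. I'll close gently and watch the lateral force.

```bash

python3 -m creep '[{"translation":[0,0,0],"delta_rot":[0,0,0]},{"translation":[0,0,0],"delta_rot":[0,0,0]},{"translation":[0,0,0],"delta_rot":[0,0,0]},{"translation":[0,0,0],"delta_rot":[0,0,0]},{"translation":[0,0,0],"delta_rot":[0,0,0]}]'
python3 -m creep '[{"translation":[0,0,0],"delta_rot":[0,0,0]},{"translation":[0,0,0],"delta_rot":[0,0,0]}]' -1 4
python3 -c "
from h import *
st()"
python3 -m creep '[{"translation":[0,0,0],"delta_rot":[0,0,0]},{"translation":[0,0,0],"delta_rot":[0,0,0]}]' -1 4
python3 -c "
from h import *
st()"
```

```text
time_s: 15.12
ee_pos: [544.8, 72.3, 93.1]
ee_rot: [-14.1, 90.0, 27.6]
force: [0.3, 0.1, 0.2]
gripper_width: 44.6
time_s: 15.28
ee_pos: [543.6, 73.4, 93.0]
ee_rot: [95.5, 89.8, 137.2]
force: [-3.0, 3.7, 2.1]
gripper_width: 40.0
t 15.28 pos [543.6  73.4  93. ] yawY 131.66 toolx [-0.002  0.002 -1.   ] q [   6.4   23.   104.     0.2   53.2 -125.4] F [-3.   3.7  2.1] T [ 0.887  0.388 -0.029] w 40.0
time_s: 15.45
ee_pos: [543.6, 73.4, 93.0]
ee_rot: [96.2, 89.8, 137.9]
force: [-2.5, 4.5, 1.5]
gripper_width: 40.0
t 15.45 pos [543.6  73.4  93. ] yawY 131.67 toolx [-0.002  0.002 -1.   ] q [   6.4   23.   104.     0.2   53.2 -125.4] F [-2.5  4.5  1.5] T [ 0.975  0.412 -0.055] w 40.0
```

```bash

python3 -m creep '[{"translation":[-0.12,0.11,0],"delta_rot":[0,0,0]},{"translation":[0,0,0],"delta_rot":[0,0,0]},{"translation":[0,0,0],"delta_rot":[0,0,0]},{"translation":[0,0,0],"delta_rot":[0,0,0]}]' -1 20
python3 -c "
from h import *
st()"
```

```text
time_s: 15.78
ee_pos: [543.5, 73.6, 93.0]
ee_rot: [66.0, 90.0, 107.7]
force: [-1.4, 3.3, 0.9]
gripper_width: 39.3
t 15.78 pos [543.5  73.6  93. ] yawY 131.71 toolx [-0.  0. -1.] q [   6.5   22.9  104.1    0.    53.1 -125.2] F [-1.4  3.3  0.9] T [0.626 0.173 0.025] w 39.3
```

```bash

python3 -m creep '[{"translation":[0,0,-0.025],"delta_rot":[0,0,-0.1]},{"translation":[0,0,-0.025],"delta_rot":[0,0,-0.1]},{"translation":[0,0,-0.025],"delta_rot":[0,0,-0.1]},{"translation":[0,0,-0.025],"delta_rot":[0,0,-0.1]},{"translation":[0,0,-0.025],"delta_rot":[0,0,-0.1]}]'
python3 -c "
from h import *
st()"
python3 -m creep '[{"translation":[0,0,-0.025],"delta_rot":[0,0,-0.1]},{"translation":[0,0,-0.025],"delta_rot":[0,0,-0.1]},{"translation":[0,0,-0.025],"delta_rot":[0,0,-0.1]},{"translation":[0,0,-0.025],"delta_rot":[0,0,-0.1]},{"translation":[0,0,-0.025],"delta_rot":[0,0,-0.1]}]'
python3 -c "
from h import *
st()"
python3 -m creep '[{"translation":[0,0,0],"delta_rot":[0,0,0]},{"translation":[0,0,0],"delta_rot":[0,0,0]}]'
python3 -c "
from h import *
st()"
```

```text
time_s: 16.2
ee_pos: [543.2, 74.1, 91.7]
ee_rot: [101.0, 89.9, 113.8]
force: [-1.3, 5.1, 1.0]
gripper_width: 39.6
t 16.2 pos [543.2  74.1  91.7] yawY 102.76 toolx [-0.001  0.002 -1.   ] q [ 6.500e+00  2.300e+01  1.041e+02  1.000e-01  5.290e+01 -9.630e+01] F [-1.3  5.1  1. ] T [1.045 0.21  0.075] w 39.6
time_s: 16.62
ee_pos: [543.3, 74.8, 90.5]
ee_rot: [115.3, 89.8, 99.4]
force: [-1.1, 6.3, 0.9]
gripper_width: 39.7
t 16.62 pos [543.3  74.8  90.5] yawY 74.08 toolx [-0.     0.003 -1.   ] q [  6.5  23.1 104.2   0.2  52.7 -67.7] F [-1.1  6.3  0.9] T [1.374 0.133 0.023] w 39.7
time_s: 16.78
ee_pos: [543.3, 74.8, 90.5]
ee_rot: [115.9, 89.8, 100.2]
force: [-1.9, 6.2, 0.5]
gripper_width: 39.5
t 16.78 pos [543.3  74.8  90.5] yawY 74.35 toolx [-0.001  0.003 -1.   ] q [  6.5  23.1 104.2   0.2  52.7 -67.9] F [-1.9  6.2  0.5] T [ 1.312  0.127 -0.047] w 39.5
```

```bash

python3 -m creep '[{"translation":[0,0.2,0],"delta_rot":[0,0,0]},{"translation":[0,0,-0.025],"delta_rot":[0,0,-0.1]},{"translation":[0,0,-0.025],"delta_rot":[0,0,-0.1]},{"translation":[0,0,-0.025],"delta_rot":[0,0,-0.1]}]'
python3 -c "
from h import *
st()"
python3 -m creep '[{"translation":[0,0,-0.0125],"delta_rot":[0,0,-0.05]},{"translation":[0,0,-0.0125],"delta_rot":[0,0,-0.05]}]'
python3 -c "
from h import *
st()"
python3 -m creep '[{"translation":[0,0,-0.0125],"delta_rot":[0,0,-0.05]},{"translation":[0,0,-0.0125],"delta_rot":[0,0,-0.05]}]'
python3 -c "
from h import *
st()"

```

```text
time_s: 17.12
ee_pos: [543.4, 75.5, 89.7]
ee_rot: [143.5, 90.0, 110.5]
force: [-1.1, 2.1, 0.1]
gripper_width: 39.3
t 17.12 pos [543.4  75.5  89.7] yawY 56.96 toolx [-0.  0. -1.] q [  6.7  23.1 104.2   0.   52.6 -50.3] F [-1.1  2.1  0.1] T [0.66  0.053 0.014] w 39.3
time_s: 17.28
ee_pos: [543.5, 75.5, 89.5]
ee_rot: [117.7, 90.0, 79.1]
force: [-1.7, 2.4, 1.6]
gripper_width: 39.8
t 17.28 pos [543.5  75.5  89.5] yawY 51.35 toolx [ 0.  0. -1.] q [  6.7  23.1 104.3   0.   52.6 -44.7] F [-1.7  2.4  1.6] T [ 0.629 -0.021  0.051] w 39.8
time_s: 17.45
ee_pos: [543.6, 75.6, 89.2]
ee_rot: [109.4, 90.0, 65.0]
force: [-1.1, 3.4, 0.5]
gripper_width: 39.5
t 17.45 pos [543.6  75.6  89.2] yawY 45.63 toolx [ 0.     0.001 -1.   ] q [  6.7  23.2 104.3   0.   52.5 -38.9] F [-1.1  3.4  0.5] T [ 0.685 -0.042  0.028] w 39.5
```

```bash
cat > q.py <<'E'
from h import *
s,R,y=st(False);print("t %.2f yaw %.2f z %.2f Tz %.3f F"%(s["time_s"],y,s["ee_pos"][2],s["torque"][2]),s["force"].round(1),"q6",s["qpos"][5].round(1))
E
python3 -m creep '[{"translation":[0,0.05,-0.0125],"delta_rot":[0,0,-0.05]},{"translation":[0,0,-0.0125],"delta_rot":[0,0,-0.05]}]' >/dev/null; python3 q.py
python3 -m creep '[{"translation":[0,0,-0.0125],"delta_rot":[0,0,-0.05]}]' >/dev/null; python3 q.py
python3 -m creep '[{"translation":[0,0,-0.0125],"delta_rot":[0,0,-0.05]}]' >/dev/null; python3 q.py
python3 -m creep '[{"translation":[0,0,-0.0125],"delta_rot":[0,0,-0.05]}]' >/dev/null; python3 q.py
python3 -m creep '[{"translation":[0,0,-0.0125],"delta_rot":[0,0,-0.05]}]' >/dev/null; python3 q.py
python3 -m creep '[{"translation":[0,0,-0.0125],"delta_rot":[0,0,-0.05]}]' >/dev/null; python3 q.py
python3 -m creep '[{"translation":[0,0,-0.0125],"delta_rot":[0,0,-0.05]}]' >/dev/null; python3 q.py
python3 -c "
from h import *
p,d=optics.grab_frame('scene');np.savez('pics/sc9.npz',p=p,d=d);cv2.imwrite('pics/sc9.png',cv2.resize(p[150:215,340:410,::-1],None,fx=8,fy=8,interpolation=cv2.INTER_CUBIC))
"
```

```text
t 17.62 yaw 39.92 z 88.99 Tz -0.025 F [-0.6  1.8  0.9] q6 -33.2
t 17.70 yaw 37.05 z 88.87 Tz 0.055 F [-1.6  1.8  1.3] q6 -30.3
t 17.78 yaw 34.18 z 88.75 Tz 0.023 F [0.8 2.1 0.3] q6 -27.4
t 17.87 yaw 31.32 z 88.61 Tz 0.023 F [0.5 2.2 0.1] q6 -24.6
t 17.95 yaw 28.45 z 88.50 Tz 0.041 F [-0.5  1.9 -0.4] q6 -21.7
t 18.03 yaw 25.59 z 88.40 Tz 0.002 F [-0.5  2.6  0.7] q6 -18.8
t 18.12 yaw 22.72 z 88.27 Tz 0.039 F [-0.4  2.5 -0.6] q6 -16.0
```

View pics/sc9.png

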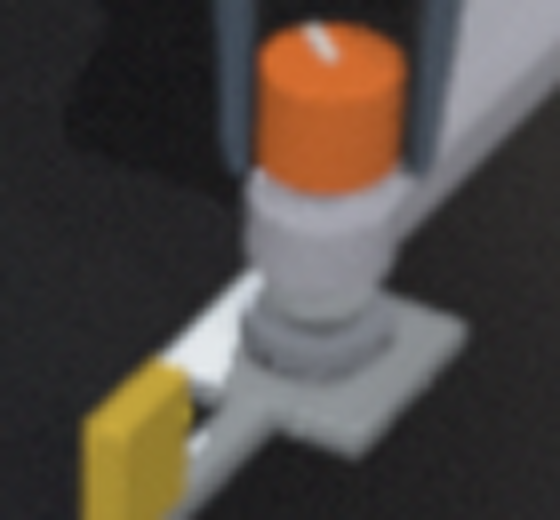

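The knob has sunk and its pointer has turned (zoomed (320,42)). The sole at (320,345) is close to the plate. I'll creep on and log the torque.

```bash

python3 -m creep '[{"translation":[0,0,-0.0125],"delta_rot":[0,0,-0.05]}]' >/dev/null; python3 q.py
python3 -m creep '[{"translation":[0,0,-0.0125],"delta_rot":[0,0,-0.05]}]' >/dev/null; python3 q.py
python3 -m creep '[{"translation":[0,0,-0.0125],"delta_rot":[0,0,-0.05]}]' >/dev/null; python3 q.py
python3 -m creep '[{"translation":[0,0,-0.0125],"delta_rot":[0,0,-0.05]}]' >/dev/null; python3 q.py
python3 -m creep '[{"translation":[0,0,-0.0125],"delta_rot":[0,0,-0.05]}]' >/dev/null; python3 q.py
python3 -m creep '[{"translation":[0,0,-0.0125],"delta_rot":[0,0,-0.05]}]' >/dev/null; python3 q.py
```

```text
t 18.25 yaw 19.99 z 88.15 Tz 0.025 F [ 0.6  2.7 -0.2] q6 -13.2
t 18.33 yaw 17.07 z 88.02 Tz 0.056 F [0.3 3.1 0.4] q6 -10.3
t 18.42 yaw 14.20 z 87.93 Tz 0.045 F [ 0.6  3.4 -0.3] q6 -7.5
t 18.50 yaw 11.34 z 87.80 Tz 0.109 F [ 0.4  2.1 -1.2] q6 -4.6
t 18.58 yaw 8.47 z 87.67 Tz 0.098 F [ 1.7  2.9 -0.7] q6 -1.7
t 18.67 yaw 5.61 z 87.54 Tz 0.166 F [ 1.5  3.3 -0.7] q6 1.1
```

```bash

for i in 1 2 3 4 5 6; do python3 -m creep '[{"translation":[0,0,0],"delta_rot":[0,0,0]}]' >/dev/null; python3 q.py; done
```

```text
t 18.75 yaw 5.67 z 87.55 Tz -0.073 F [1.1 3.  0.5] q6 1.1
t 18.83 yaw 5.76 z 87.56 Tz -0.043 F [ 0.7  3.3 -2. ] q6 1.0
t 18.92 yaw 5.74 z 87.55 Tz -0.049 F [ 3.   3.3 -2.5] q6 1.0
t 19.00 yaw 5.72 z 87.55 Tz -0.046 F [ 2.8  3.8 -2.4] q6 1.0
t 19.08 yaw 5.71 z 87.56 Tz -0.048 F [ 3.8  3.4 -2.3] q6 1.0
t 19.17 yaw 5.70 z 87.56 Tz -0.066 F [ 4.   3.6 -2.6] q6 1.0
```

```bash

python3 -m creep '[{"translation":[0,0,-0.008],"delta_rot":[0,0,-0.03]}]' >/dev/null; python3 q.py
python3 -m creep '[{"translation":[0,0,-0.008],"delta_rot":[0,0,-0.03]}]' >/dev/null; python3 q.py
for i in 1 2; do python3 -m creep '[{"translation":[0,0,0],"delta_rot":[0,0,0]}]' >/dev/null; python3 q.py; done
```

```text
t 19.25 yaw 3.98 z 87.49 Tz 0.131 F [ 4.2  3.5 -2.6] q6 2.8
t 19.33 yaw 2.21 z 87.43 Tz 0.079 F [ 4.8  3.3 -2.2] q6 4.5
t 19.42 yaw 2.21 z 87.43 Tz 0.004 F [ 4.   3.5 -2.4] q6 4.5
t 19.50 yaw 2.26 z 87.42 Tz -0.036 F [ 4.8  3.7 -2.9] q6 4.5
```

```bash

python3 -m creep '[{"translation":[0,0,-0.0125],"delta_rot":[0,0,-0.05]}]' >/dev/null; python3 q.py
python3 -m creep '[{"translation":[0,0,-0.0125],"delta_rot":[0,0,-0.05]}]' >/dev/null; python3 q.py
for i in 1 ; do python3 -m creep '[{"translation":[0,0,0],"delta_rot":[0,0,0]}]' >/dev/null; python3 q.py; done
python3 - <<'E'
from h import *
P=[optics.grab_frame('scene') for _ in range(3)];p=np.mean([a[0] for a in P],0).astype(np.uint8);cv2.imwrite('pics/sc10.png',cv2.resize(p[150:215,340:410,::-1],None,fx=8,fy=8,interpolation=cv2.INTER_CUBIC))
E
```

```text
t 19.58 yaw -0.62 z 87.31 Tz 0.112 F [ 4.1  4.  -4. ] q6 7.4
t 19.67 yaw -3.57 z 87.19 Tz 0.124 F [ 4.7  3.8 -2.9] q6 10.3
t 19.75 yaw -3.56 z 87.19 Tz -0.047 F [ 4.4  4.1 -3.1] q6 10.3
```

View pics/sc10.png

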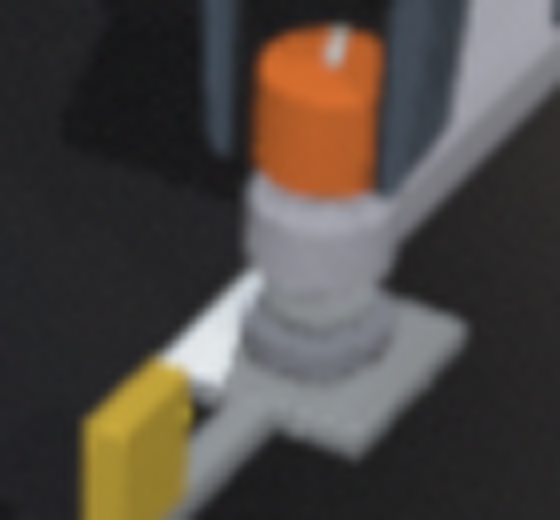

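The torque rose from about 0.03 to about 0.12 N m over the last ~0.4 rad, so contact load is about 7–10 N, and the sole sits on the plate in the image (zoomed (320,350)). Releasing.

```bash

python3 -m creep '[{"translation":[0,0,0],"delta_rot":[0,0,0]},{"translation":[0,0,0],"delta_rot":[0,0,0]},{"translation":[0,0,0],"delta_rot":[0,0,0]},{"translation":[0,0,0],"delta_rot":[0,0,0]},{"translation":[0,0,0],"delta_rot":[0,0,0]}]' 0.6
python3 q.py
python3 -m creep '[{"translation":[0,0,0.5],"delta_rot":[0,0,0]},{"translation":[0,0,1.5],"delta_rot":[0,0,0]},{"translation":[0,0,2.5],"delta_rot":[0,0,0]},{"translation":[0,0,3.0],"delta_rot":[0,0,0]},{"translation":[0,0,3.0],"delta_rot":[0,0,0]}]'
python3 -m creep '[{"translation":[-1,-3,0],"delta_rot":[0,0,0]},{"translation":[-1,-3,0],"delta_rot":[0,0,0]},{"translation":[-1,-3,0],"delta_rot":[0,0,0]},{"translation":[-1,-3,0],"delta_rot":[0,0,0]},{"translation":[-1,-3,0],"delta_rot":[0,0,0]}]'
python3 -m creep '[{"translation":[-1,-3,0],"delta_rot":[0,0,0]},{"translation":[-1,-3,0],"delta_rot":[0,0,0]},{"translation":[-1,-3,0],"delta_rot":[0,0,0]},{"translation":[-1,-3,0],"delta_rot":[0,0,0]},{"translation":[0,0,0],"delta_rot":[0,0,0]}]'
python3 - >/dev/null <<'E'
from h import *
for n,f in(('top','top11'),('scene','sc11')):
    P=[optics.grab_frame(n) for _ in range(3)]
    np.savez(f'pics/{f}.npz',p=np.mean([a[0] for a in P],0).astype(np.uint8),d=P[0][1])
    cv2.imwrite(f'pics/{f}.png',P[0][0][:,:,::-1])
from m5 import overlay
overlay("ov4",("top11","sc11"),(543.9,72.2),(543.9,72.2),-8.1,101.5)
E
sed -i 's/107.5,{/float(sys.argv[3]),{/' m6.py; python3 m6.py top11 sc11 101.5|grep -v " 10[79] "
python3 q.py
```

```text
time_s: 20.32
ee_pos: [543.0, 75.6, 87.0]
ee_rot: [-55.7, 89.9, -149.2]
force: [-0.2, -0.5, 0.0]
gripper_width: 69.9
t 20.32 yaw -3.49 z 87.00 Tz -0.006 F [-0.2 -0.5  0. ] q6 10.2
time_s: 20.73
ee_pos: [542.9, 75.7, 193.2]
ee_rot: [-71.2, 89.9, -164.6]
force: [0.5, -0.4, 0.1]
gripper_width: 73.0
time_s: 21.15
ee_pos: [492.7, -75.3, 192.6]
ee_rot: [57.7, 90.0, -35.8]
force: [0.3, -0.3, 0.1]
gripper_width: 73.0
time_s: 21.57
ee_pos: [451.9, -198.3, 192.6]
ee_rot: [-3.3, 89.8, -97.0]
force: [0.1, 0.1, 0.6]
gripper_width: 72.9
top -x off med -0.04  lin 0.002 mm/mm sd 0.37 grad 35.0
top -y near x- off med 0.50  lin 0.010 mm/mm sd 0.36 grad 39.0
top -y near x+ off med 0.58  lin 0.001 mm/mm sd 0.51 grad 26.0
top +x off med 0.13  lin 0.000 mm/mm sd 0.42 grad 33.0
top knob shift fixed r [-0.06 -0.2 ] res 0.59 free r [-0.11 -0.02 -0.04]
scene +x off med 2.91  lin -0.000 mm/mm sd 0.09 grad 14.0
scene -y near x+ off med 2.98  lin -0.004 mm/mm sd 0.12 grad 6.0
scene -x off med 0.18  lin -0.007 mm/mm sd 0.38 grad 30.0
scene knob shift fixed r [0.51 0.8 ] res 1.05 free r [ 0.51  1.42 -0.52]
t 21.87 yaw -3.41 z 192.16 Tz -0.057 F [-0.3  0.6  0.1] q6 -21.0
```

View pics/ov4_top.png

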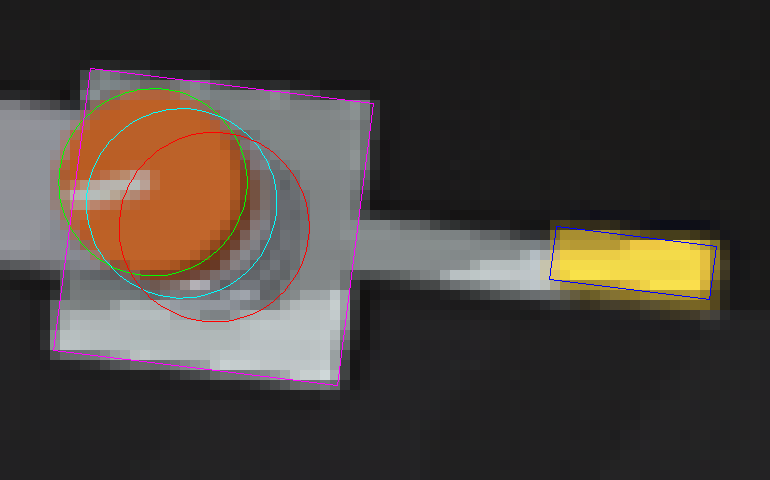

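View pics/ov4_scene.png

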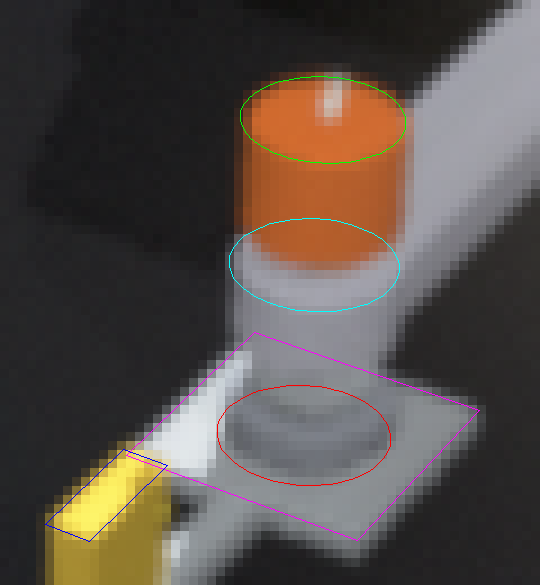

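View pics/sc11.png

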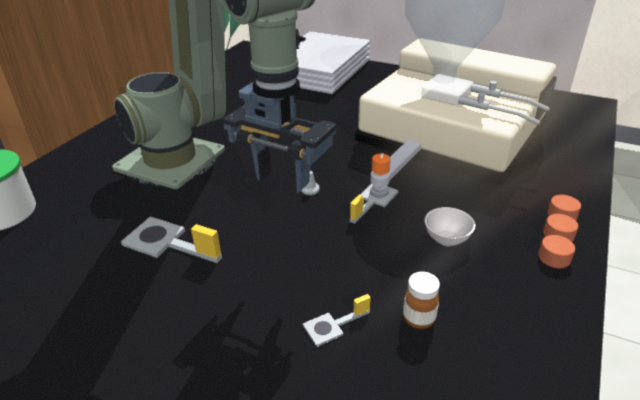

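The final images show the plate under the foot, with the knob, sole and plate concentric within about 1–2 mm. The bowl, jar and nozzle are in place, and the gripper is open and clear. Handing in.

```bash
python3 -c "
from workcell import env
env.job_done()"
```

```text
the job is handed in; nothing more can be done
```

I slid the middle-sized plate under the outrigger foot. I then corrected its position by about 1.5 mm (I commanded 3 mm) and turned the knob about 2.36 rad clockwise until the foot bore on the plate. The gripper was open and clear of everything when I handed in, at about 22 s on the robot's clock.

- **Centring:** The top camera puts the knob axis and the plate centre within about 0.5 mm. The scene camera and the outline of the sole put it at 1–2 mm. The plate did not shift during the screwing and lay flat at about 8 mm.
- **Contact:** The turning torque rose from about 0.03 N m to about 0.12 N m over the last ~0.4 rad. I read that as a load of roughly 7–10 N. Single torque readings scattered by about 0.03 N m and did not climb cleanly at the end, so the load is an estimate, not a measurement.
- **Disagreement:** By touch, the screw axis was about 3 mm further in +y than the cameras said. I centred the plate on how plate and foot lay to each other in the images, where that offset cancels.
- **Other items:** The bowl, jar and nozzle were in place in the last picture. I checked them by eye, not by measurement.

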